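# Load and bolt down a pressure cooker, then start its timer

### The arm

A 6-joint arm with a two-finger parallel gripper is mounted at the origin on the work surface. World frame = base frame: x ahead of the robot, y to its left, z up, the work surface at z = 0. Lengths are in m, angles in rad, forces in N, time in s.
With the tool pointing down it reaches from about 0.3 to 0.775 m from the base axis. Payload 14.6 kg.
Tool frame: the origin (TCP) lies midway between the tips of the shut fingers; the grasp point (between the pads) lies 19 mm behind it (ctrl.grip_depth is the z of the grasp point in the tool frame, in m); z points along the fingers, y is the line along which they close (so a half turn about z gives the same grasp; the last joint's range is limited). The gripper opens to 94 mm and grips with 3 to 60 N. Pads are 16 mm wide; open, the fingers measure 119 mm over their backs; the gripper's body (75 mm by 177 mm) begins 78 mm behind the grasp point.
Start: joints at [1.235, 0.3, 1.521, -0, 1.321, -0.067], TCP at [0.146, 0.53, 0.18] pointing down, gripper open.
Joint ranges: [-3.03, 3.03], [-0.79, 2.21], [0.23, 2.52], [-1.04, 4.18], [0, 3.07], [-2.55, 2.55]. Speed limits (rad/s): [2.22, 2.22, 2.57, 3.14, 3.14, 3.14].

### API

Orientations are given as [roll, pitch, yaw] about the fixed x, y, z axes, in that order (R = Rz(yaw) Ry(pitch) Rx(roll)).
In Python, from station import ctrl gives the robot as it stands. The module is installed in compiled form; this text tells all that it offers.
- The arm moves only by the tool carry_out, never from a script. Its argument "commands" is a list of rows, each a list of 3 entries, a list of its own where there are three numbers: the closure, from 0 (fully open) to 1 (shut), then the shift along the tool's x, y, z in mm, then the turn, a rotation vector about the tool's x, y, z in rad. In form: [[gripper, [tx, ty, tz], [wx, wy, wz]], ...]. A call has 1 to 10 rows; each row shifts and turns the commanded pose from where the row before left it, along the tool's axes as they then stand; what a row does not reach is not made up. A row lasts 1/8 s, in which the tool goes at most 62.5 mm and 10.7 degrees, less where a joint would pass 70% of its speed; a pose out of reach is approached as far as the arm can. A call with a gripper value outside its range is refused whole. The fingers move at their own pace and stop on an object; "squeeze" is the grip in N (left out, the last holds). Time passes only in rows, so rows that do not move let the fingers close. It gives the time, the measured TCP pose, the force, the opening and the grip force at its end, in the units of the state.
- ctrl.get_obs(): the state, without advancing time (a new reading comes with each control period).
- ctrl.camera(name): name is "scene" or "top" or "wrist"; returns a dict with "img" (384x512x3 uint8, blue, green, red), "camera_matrix" (3x3 intrinsics, pixels), "rvec" (rotation vector, rad) and "tvec" (3), from world to camera coordinates, as OpenCV has them. Camera axes: x right, y down, z forward; pixel columns grow to the right and rows downward; lengths in m; the calibration is good to about 2 mm. A picture is of the moment at which its call begins. There is no depth.
- ctrl.hand_in(): hands the job in; it is judged then, once.
Trained networks look in the newest picture that a camera, given by its name, has taken for a name from the list of things; names that differ only in an ending like _2 or _b are one class to them, and where a whole thing is asked for, a point or a joint stands for the part that bears it (a point fixed in the world has none). Each returns a list of dicts, best first, with "score" (0 to 1); they miss things now and then, are a little off and sometimes report something else, mostly with a low value. They report only what shows in the picture. A call takes as long as a camera call. They do not tell look-alikes from the thing itself.
- ctrl.outline_of(thing, camera): "region" (384x512 bool, what is visible of it).
- ctrl.place_of(thing, camera): "at" ([x, y, z] in m, in world coordinates, good to about 4 mm: a listed point, or the origin of a listed thing).
The state is a dict: "time_s": time; "qpos": joint angles; "joint_vel": joint speeds; "tau": joint torques, N m; "ee_pos": TCP position; "eef_rot": TCP orientation; "force": force on the tool from outside, world axes, zero at the start; "moment": the same for the moment, N m; "grip_width": finger opening in m; "grip_force": force on a finger pad.
Only numpy, scipy, OpenCV 4.12 (cv2) and the standard library are available. Lean on these libraries where they do the work, as an engineer would, in place of code of your own. Each camera call takes 0.05 s, during which the arm holds its last target. There are 200 camera calls.

### The job

Stand every amber jar upright inside the pressure cooker, then swing its lid fully shut. Tighten the four wing knobs clockwise in crisscross order (always a pair of opposite knobs, then the other pair) in three rounds, turning each knob about a third of its half-turn travel per round and finishing each round on all four before the next, until every knob is home against its stop. Then press the recessed start button fully down with the push rod for a moment, put the rod back upright in its holder, and leave everything else on the worktop where it is.

Things in the scene. Friction and masses are not known exactly. Their poses are not given: they have to be found in the camera images.
- jar0_mid (a point): sealed squat amber glass jar with a plain steel lid, straight round cylinder 60 mm in diameter and 50 mm tall, 110 to 230 g, standing on the worktop; this point is its centre, 25 mm above its underside; z is its axis. One to three such jars are present; the absent ones have no pose
- jar1_mid (a point): sealed squat amber glass jar with a plain steel lid, straight round cylinder 60 mm in diameter and 50 mm tall, 110 to 230 g, standing on the worktop; this point is its centre, 25 mm above its underside; z is its axis. One to three such jars are present; the absent ones have no pose
- jar2_mid (a point): sealed squat amber glass jar with a plain steel lid, straight round cylinder 60 mm in diameter and 50 mm tall, 110 to 230 g, standing on the worktop; this point is its centre, 25 mm above its underside; z is its axis. One to three such jars are present; the absent ones have no pose
- pot_center (a point): open aluminium cooker pot, fixed: centre of its inner floor, 8 mm above the worktop, z up. Inner radius 92 mm, rim 56 mm above this point, flange 120 mm in outer radius. Three jars fit, each 52 mm from the middle. The lid's upright post (its swing axis) is at x +75, y +130 mm in this point's own frame, 150 mm from the middle; a bar (22 mm wide, 22 mm above the lid top) joins it to the lid's middle
- lid (a joint): swing lid, a disc 240 mm across on the post beside the pot; swings level about it. 0 = fully shut against its stop, larger = swung aside, up to 2.15 rad; starts at about 2. Shuts counter-clockwise seen from above, passing the robot's side of the post. Stays where left; about 6 N at the handle moves it. Underside 66 mm, top 78 mm above the worktop
- lid_handle (a point): round black upright handle in the middle of the lid, 22 mm in diameter, standing 50 mm up from the lid top; this point is on its axis, 28 mm above the lid top (106 mm above the worktop). It may turn within a grip while the lid swings
- knob_a (a joint): turn of wing knob a: 0 = slack, 3.14 rad = home against its stop; grows clockwise seen from above; starts at 0 to 0.25; takes about 0.1 N m and stays where left. The knobs lie in the order a, b, c, d round the lid, 90 degrees apart on a circle of 100 mm radius: a is opposite c, b opposite d
- knob_a_grip (a point): wing knob a on the lid: black upright bar 50 mm long, 14 mm thick, 28 mm tall, pinched across its 14 mm; this point is on its turning axis at mid-height of the bar, 32 mm above the lid top (110 mm above the worktop). x lies along the bar towards the end with a small steel nose, z up. The nose points away from the lid's middle when slack, towards it when home (half a turn)
- knob_b (a joint): turn of wing knob b: 0 = slack, 3.14 rad = home against its stop; grows clockwise seen from above; starts at 0 to 0.25; takes about 0.1 N m and stays where left. The knobs lie in the order a, b, c, d round the lid, 90 degrees apart on a circle of 100 mm radius: a is opposite c, b opposite d
- knob_b_grip (a point): wing knob b on the lid: black upright bar 50 mm long, 14 mm thick, 28 mm tall, pinched across its 14 mm; this point is on its turning axis at mid-height of the bar, 32 mm above the lid top (110 mm above the worktop). x lies along the bar towards the end with a small steel nose, z up. The nose points away from the lid's middle when slack, towards it when home (half a turn)
- knob_c (a joint): turn of wing knob c: 0 = slack, 3.14 rad = home against its stop; grows clockwise seen from above; starts at 0 to 0.25; takes about 0.1 N m and stays where left. The knobs lie in the order a, b, c, d round the lid, 90 degrees apart on a circle of 100 mm radius: a is opposite c, b opposite d
- knob_c_grip (a point): wing knob c on the lid: black upright bar 50 mm long, 14 mm thick, 28 mm tall, pinched across its 14 mm; this point is on its turning axis at mid-height of the bar, 32 mm above the lid top (110 mm above the worktop). x lies along the bar towards the end with a small steel nose, z up. The nose points away from the lid's middle when slack, towards it when home (half a turn)
- knob_d (a joint): turn of wing knob d: 0 = slack, 3.14 rad = home against its stop; grows clockwise seen from above; starts at 0 to 0.25; takes about 0.1 N m and stays where left. The knobs lie in the order a, b, c, d round the lid, 90 degrees apart on a circle of 100 mm radius: a is opposite c, b opposite d
- knob_d_grip (a point): wing knob d on the lid: black upright bar 50 mm long, 14 mm thick, 28 mm tall, pinched across its 14 mm; this point is on its turning axis at mid-height of the bar, 32 mm above the lid top (110 mm above the worktop). x lies along the bar towards the end with a small steel nose, z up. The nose points away from the lid's middle when slack, towards it when home (half a turn)
- rod_grip (a point): push rod standing upright in its holder: black round handle 22 mm across and 60 mm long, above a steel collar 28 mm across and 6 mm thick, above a steel rod 10 mm across and 62 mm long; 120 g. This point is the middle of the handle, on the axis, 98 mm above the flat tip; z points away from the tip
- holder_hole (a point): holder of the push rod: fixed white block 60 x 60 x 70 mm with an upright hole 17 mm across; this point is the middle of the hole's mouth, on the block's top. With the rod home its collar rests on the block: the tip is 62 mm below this point, the middle of the handle 36 mm above it
- button_top (a point): the timer's start button: white, 17.6 mm across, at the bottom of an upright bore 22 mm across in the middle of the top of a fixed grey box 110 x 90 x 60 mm; this point is the middle of the button's top face, 44 mm above the worktop when released, 16 mm below the top of the box; fingers do not fit in the bore
- button (a joint): travel of the start button, 0 = released, 0.006 m = fully down; it starts to move at 1.6 N, takes about 6.5 N to go fully down and springs back
- sauce: bystander, not to be disturbed: green glass bottle, 190 mm tall, 60 mm across; origin under its middle
- tin: bystander, not to be disturbed: steel can, 110 mm tall, 74 mm across; origin under its middle
- cup: bystander, not to be disturbed: steel cup, 90 mm tall, 80 mm across; origin under its middle
- ladle: bystander, not to be disturbed: long spoon lying flat on the near side of the worktop, under the lid's path
- dish: bystander, not to be disturbed: small white bowl, 120 mm across; origin under its middle
- shaker: bystander, not to be disturbed: white shaker, 90 mm tall, 50 mm across; origin under its middle
There are look-alikes about, which are no part of the job. What is shaped like the part that bears holder_hole but blue or turquoise is not meant.

How it is judged:
On the way, in this order (a step that is already met when the one before it is completed fails the run):
1. every jar present stands upright in the pot, let go, with the lid still aside (horizontal distance between each of jar0_mid, jar1_mid, jar2_mid and pot_center below 0.075 m and z of each of jar0_mid, jar1_mid, jar2_mid in the frame of pot_center below 0.033 m and angle between each of jar0_mid, jar1_mid, jar2_mid's own z axis and vertical below 0.2 rad and contact force between the fingers and jar0 below 0.1 N and contact force between the fingers and jar1 below 0.1 N and contact force between the fingers and jar2 below 0.1 N and value of joint lid above 1 rad), for 0.2 s.
2. lid fully shut (within 0.06 rad) (value of joint lid below 0.06 rad and value of joint each of knob_a, knob_b, knob_c, knob_d below 0.6 rad), for 0.2 s.
3. first round: all four knobs turned about a third (0.6 to 1.6 rad) (value of joint knob_a between 0.6 and 1.6 rad and value of joint knob_b between 0.6 and 1.6 rad and value of joint knob_c between 0.6 and 1.6 rad and value of joint knob_d between 0.6 and 1.6 rad), for 0.2 s.
4. second round: all four knobs about two thirds (1.6 to 2.65 rad) (value of joint knob_a between 1.6 and 2.65 rad and value of joint knob_b between 1.6 and 2.65 rad and value of joint knob_c between 1.6 and 2.65 rad and value of joint knob_d between 1.6 and 2.65 rad), for 0.2 s.
5. third round: all four knobs home (beyond 2.9 rad) (value of joint each of knob_a, knob_b, knob_c, knob_d above 2.9 rad and value of joint lid below 0.06 rad), for 0.2 s.
6. start button pressed down (over 4 mm) by the push rod, for 0.2 s (value of joint button above 0.004 m and contact force between rod and button above 1 N), for 0.2 s.
At the end, for the whole second after the job is handed in: All jars present stand upright (within 0.2 rad) and at rest in the pot within 75 mm of its middle, the lid is shut within 0.06 rad, all four knobs are beyond 2.9 rad, the button is released, and the push rod stands at rest in its holder, collar down to within 5 mm (all of step 5 and horizontal distance between each of jar0_mid, jar1_mid, jar2_mid and pot_center below 0.075 m and z of each of jar0_mid, jar1_mid, jar2_mid in the frame of pot_center below 0.033 m and angle between each of jar0_mid, jar1_mid, jar2_mid's own z axis and vertical below 0.2 rad and linear speed of each of jar0, jar1, jar2, rod below 0.03 m/s and value of joint button below 0.002 m and horizontal distance between rod_grip and holder_hole below 0.008 m and z of rod_grip in the frame of holder_hole below 0.041 m and angle between rod_grip's own z axis and vertical below 0.15 rad); the robot touches nothing.
It fails at once if a bystander is moved by more than 40 mm (distance of any of sauce, tin, cup, ladle, dish, shaker from where it was at the start of the episode above 0.04 m).
It fails at once if two neighbouring knobs are ahead by a round (past 0.6, 1.6 or 2.65 rad) while both others are still behind: not crisscross ((value of joint each of knob_a, knob_b above 0.6 rad and value of joint each of knob_c, knob_d below 0.6 rad) or (value of joint each of knob_b, knob_c above 0.6 rad and value of joint each of knob_d, knob_a below 0.6 rad) or (value of joint each of knob_c, knob_d above 0.6 rad and value of joint each of knob_a, knob_b below 0.6 rad) or (value of joint each of knob_d, knob_a above 0.6 rad and value of joint each of knob_b, knob_c below 0.6 rad) or (value of joint each of knob_a, knob_b above 1.6 rad and value of joint each of knob_c, knob_d below 1.6 rad) or (value of joint each of knob_b, knob_c above 1.6 rad and value of joint each of knob_d, knob_a below 1.6 rad) or (value of joint each of knob_c, knob_d above 1.6 rad and value of joint each of knob_a, knob_b below 1.6 rad) or (value of joint each of knob_d, knob_a above 1.6 rad and value of joint each of knob_b, knob_c below 1.6 rad) or (value of joint each of knob_a, knob_b above 2.65 rad and value of joint each of knob_c, knob_d below 2.65 rad) or (value of joint each of knob_b, knob_c above 2.65 rad and value of joint each of knob_d, knob_a below 2.65 rad) or (value of joint each of knob_c, knob_d above 2.65 rad and value of joint each of knob_a, knob_b below 2.65 rad) or (value of joint each of knob_d, knob_a above 2.65 rad and value of joint each of knob_b, knob_c below 2.65 rad)).
It fails at once if a knob runs a round ahead: past 1.6 rad while another is below 0.6, or past 2.65 while another is below 1.6 ((value of joint any of knob_a, knob_b, knob_c, knob_d above 1.6 rad and value of joint any of knob_a, knob_b, knob_c, knob_d below 0.6 rad) or (value of joint any of knob_a, knob_b, knob_c, knob_d above 2.65 rad and value of joint any of knob_a, knob_b, knob_c, knob_d below 1.6 rad)).
It fails at once if a knob is tightened beyond 0.6 rad while the lid is not shut (value of joint lid above 0.1 rad and value of joint any of knob_a, knob_b, knob_c, knob_d above 0.6 rad).
Of jar0, jar1, jar2 only 1 to 3 are there at a start; the rules pass over those that are not, and their reading is None.
At some moment in a run one of jar0, jar1, jar2 may be knocked a few centimetres aside while the robot is not near it.
It also fails if it takes over 210 s, if anything falls off the work surface, if the arm or the gripper's body presses on something with over 40 N, if the wrist force passes 120 N, or if a joint passes its speed limit or range.

## Working session

There is one attempt and no reset: what is moved stays moved. The work goes in short steps, Python scripts to look and compute and a tool call to move; the robot and the scene stay as the last step left them, time stands still between calls to the robot, and variables do not carry over. Pictures are saved under pics/ and viewed, at most 16 in all, crops included, and the job is handed in when it is done.

Besides the shell and the picture viewer there is one more tool, called after "Request:" as a command line: name --argument value ..., lists and objects as JSON in quotes. carry_out: Moves the arm, as the interface text tells. Its arguments: {"type":"object","properties":{"commands":{"type":"array","items":{"type":"array"}},"squeeze":{"type":"number"}},"required":["commands"]}

```bash
mkdir -p pics
cat > h.py <<'E'
from station import ctrl
import numpy as np, cv2
def cam(n,f=None):
    c=ctrl.camera(n)
    if f: cv2.imwrite('pics/'+f,c['img'])
    return c
def pix(c,p):
    return cv2.projectPoints(np.array([p],float),np.array(c['rvec'],float),np.array(c['tvec'],float),np.array(c['camera_matrix']),None)[0].ravel()
def ray(c,uv,z):
    R=cv2.Rodrigues(np.array(c['rvec'],float))[0];t=np.array(c['tvec'],float).ravel()
    o=-R.T@t;d=R.T@np.linalg.inv(c['camera_matrix'])@np.array([uv[0],uv[1],1.])
    return o+d*(z-o[2])/d[2]
E
python3 - <<'E'
from h import *
o=ctrl.get_obs()
print({k:np.round(v,3) for k,v in o.items()},ctrl.grip_depth)
a=cam('scene','s0.png');b=cam('top','t0.png')
cv2.imwrite('pics/st0.png',np.vstack([a['img'],b['img']])[:, :])
for c in ('top','scene'):
  for n in ['jar0_mid','pot_center','lid_handle','knob_a_grip','rod_grip','holder_hole','button_top','sauce','tin','cup','ladle','dish','shaker']:
    cc=a if c=='scene' else b
    print(c,n,[(np.round(r['at'],3).tolist(),round(r['score'],2),np.round(pix(cc,r['at'])).tolist()) for r in ctrl.place_of(n,c)][:5])
E
```

```text
{'time_s': np.float64(0.0), 'qpos': array([ 1.235,  0.3  ,  1.522, -0.   ,  1.321, -0.067]), 'joint_vel': array([ 0.   ,  0.003, -0.002,  0.002, -0.002,  0.002]), 'tau': array([ 1.0000e-03, -5.3179e+01, -3.5276e+01,  7.1000e-02,  2.4000e-02,
       -0.0000e+00]), 'ee_pos': array([0.146, 0.53 , 0.179]), 'eef_rot': array([-3.14 , -0.   ,  2.873]), 'force': array([-0.498, -0.341, -0.03 ]), 'moment': array([0.015, 0.045, 0.008]), 'grip_force': np.float64(0.0), 'grip_width': np.float64(0.094)} -0.0188
top jar0_mid []
top pot_center [([0.599, -0.099, 0.011], 0.62, [278.0, 166.0])]
top lid_handle [([0.558, 0.144, 0.105], 0.92, [209.0, 175.0])]
top knob_a_grip [([0.556, 0.048, 0.109], 0.61, [237.0, 175.0]), ([0.528, -0.365, 0.025], 0.49, [351.0, 183.0]), ([0.45, 0.377, 0.071], 0.45, [145.0, 208.0])]
top rod_grip []
top holder_hole [([0.428, 0.485, 0.064], 0.91, [115.0, 214.0]), ([0.545, 0.511, 0.07], 0.67, [108.0, 182.0]), ([0.275, 0.216, 0.071], 0.63, [190.0, 257.0]), ([0.449, 0.375, 0.067], 0.58, [146.0, 208.0]), ([0.324, 0.384, 0.067], 0.55, [143.0, 244.0])]
top button_top [([0.482, -0.54
[... 1097 characters left out ...]
51, 0.511, 0.066], 0.85, [434.0, 252.0]), ([0.448, 0.373, 0.075], 0.8, [389.0, 212.0]), ([0.32, 0.383, 0.066], 0.73, [397.0, 187.0])]
scene button_top []
scene sauce [([0.48, -0.548, 0.002], 0.97, [123.0, 171.0])]
scene tin [([0.661, 0.469, -0.0], 0.92, [408.0, 294.0]), ([0.726, -0.369, 0.002], 0.68, [130.0, 234.0]), ([0.522, -0.362, 0.027], 0.18, [163.0, 185.0])]
scene cup [([0.723, -0.371, 0.002], 0.83, [131.0, 233.0]), ([0.479, -0.55, 0.0], 0.2, [123.0, 171.0])]
scene ladle [([0.368, 0.058, -0.002], 0.45, [295.0, 189.0]), ([0.524, -0.361, 0.026], 0.41, [163.0, 186.0])]
scene dish [([0.758, 0.113, 0.001], 0.83, [274.0, 286.0])]
scene shaker [([0.361, -0.498, -0.001], 0.61, [152.0, 154.0])]
```

View pics/t0.png

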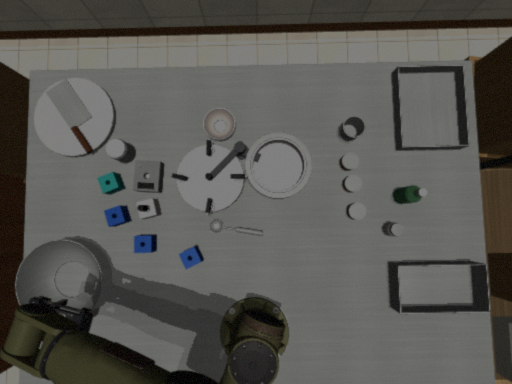

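View pics/s0.png

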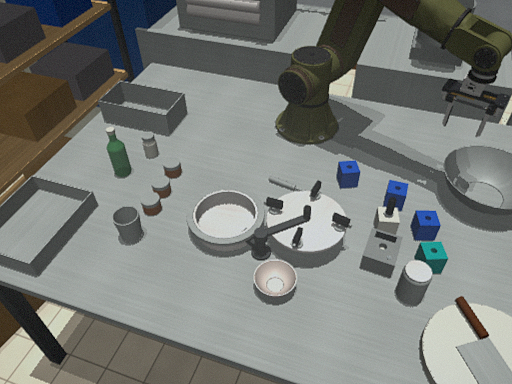

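Top view: steel-lidded jars at (349,161), (352,183) and (357,211); they show amber in the scene view at (151,205), (162,187) and (173,168). The pot is at (278,166). The lid is at (209,175), swung aside. For the holder, the candidates in the top view are blue (117,215), blue (145,243), blue (191,257), turquoise (109,183) and white (148,208). Only the white one fits, and it holds the rod. I'll confirm with a crop.

Run:
```python
from h import *
a=cam('scene');b=cam('top')
r=lambda i,x0,x1,y0,y1:cv2.resize(i[y0:y1,x0:x1],(400,300),interpolation=cv2.INTER_CUBIC)
cv2.imwrite('pics/m1.png',np.vstack([np.hstack([r(a['img'],130,190,150,220),r(b['img'],320,380,145,225)]),np.hstack([r(a['img'],345,445,175,275),r(b['img'],90,250,135,265)])]))
# jar lids in top: bright blobs
g=cv2.cvtColor(b['img'],6)[145:225,335:372]
n,l,s,ce=cv2.connectedComponentsWithStats((g>g.mean()+1.2*g.std()).astype(np.uint8))
for i in range(1,n):
  if s[i,4]>40: uv=ce[i]+[335,145]; print(uv,s[i,4],ray(b,uv,.05))
for c,uv in((b,(148,169)),(b,(149,187)),(a,(382,246))): print(ray(c,uv,.06))
```

```text
[0.58872211 0.36943892 0.06      ]
[0.52374899 0.36539    0.06      ]
[0.56997861 0.3728319  0.06      ]
```

View pics/m1.png

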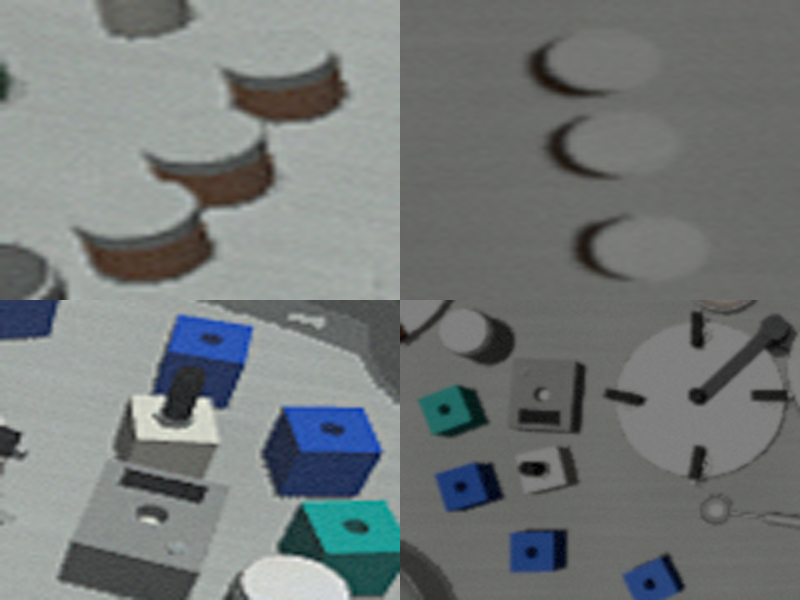

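The crops show three amber jars with steel lids. The holder is the white block with the rod in it, and the grey box has its bore at about top (147,176). Next I work out the positions.

Run:
```python
from h import *
a=cam('scene');b=cam('top')
for uv in((350.5,161.3),(353.4,183.1),(358.2,210.9)): print('jar',ray(b,uv,.05))
for uv in((162,171),(151,207)): pass
print('bore',ray(b,(147.2,175.7),.06),ray(a,(383,246.7),.06))
for n in ('jar0_mid','rod_grip','pot_center'):
  for c in('scene','top'):
    print(n,c,[(np.round(r['at'],3).tolist(),round(r['score'],2)) for r in ctrl.place_of(n,c)])
for m in ctrl.outline_of('pot_center','top')[:1]: print(m['score'])
```

```text
jar [ 0.60374316 -0.35883954  0.05      ]
jar [ 0.52475149 -0.36598942  0.05      ]
jar [ 0.42514028 -0.37890372  0.05      ]
bore [0.56455399 0.37214546 0.06      ] [0.5715784  0.37587474 0.06      ]
jar0_mid scene [([0.426, -0.374, 0.027], 0.62)]
jar0_mid top [([0.426, -0.373, 0.022], 0.56)]
rod_grip scene [([0.448, 0.377, 0.104], 0.6), ([0.45, 0.374, 0.07], 0.54)]
rod_grip top [([0.6, -0.099, 0.012], 0.7), ([0.448, 0.371, 0.107], 0.48)]
pot_center scene [([0.6, -0.101, 0.008], 0.87)]
pot_center top []
0.8
```

Request:
carry_out --commands '[[0,[0,0,-50],[0,0,-0.134]],[0,[0,0,-20],[0,0,-0.134]],[0,[-36,-47,0],[0,0,0]],[0,[-36,-47,0],[0,0,0]],[0,[-36,-47,0],[0,0,0]],[0,[-36,-47,0],[0,0,0]],[0,[-36,-47,0],[0,0,0]],[0,[-36,-47,0],[0,0,0]],[0,[-36,-47,0],[0,0,0]]]' --squeeze 20

```text
time_s: 3.08
ee_pos: [0.3987, 0.1993, 0.2502]
eef_rot: [3.141, 0.001, 3.141]
force: [0.1, 0.5, 0.0]
grip_width: 0.0943
grip_force: 0.0
```

Request:
carry_out --commands '[[0,[-3,-57,0],[0,0,0]],[0,[-3,-57,0],[0,0,0]],[0,[-3,-57,0],[0,0,0]],[0,[-3,-57,0],[0,0,0]],[0,[-3,-57,0],[0,0,0]],[0,[-3,-57,0],[0,0,0]],[0,[-3,-57,0],[0,0,0]],[0,[-3,-57,0],[0,0,0]],[0,[-3,-57,0],[0,0,0]],[0,[-3,-57,0],[0,0,0]]]'

```text
time_s: 4.32
ee_pos: [0.4271, -0.3709, 0.25]
eef_rot: [-3.141, 0.0, 3.141]
force: [0.7, -0.2, -0.7]
grip_width: 0.0941
grip_force: 0.0
```

```bash
cat >> h.py <<'E'
def pl(n,*cs,f=None):
    for c in cs:
        im=cam(c,f)
        for k in (n if isinstance(n,list) else [n]):
            print(k,c,[(np.round(r['at'],4).tolist(),round(r['score'],2)) for r in ctrl.place_of(k,c)])
def st():
    o=ctrl.get_obs();print(round(o['time_s'],2),np.round(o['ee_pos'],4),np.round(o['eef_rot'],3),'w',round(o['grip_width'],4),'gf',round(o['grip_force'],1),'F',np.round(o['force'],1),'q',np.round(o['qpos'],2))
E
python3 - <<'E'
from h import *
st();pl('jar0_mid','wrist','top',f='w1.png');c=cam('wrist','w1.png');print(pix(c,[.426,-.376,.05]))
E
```

```text
4.33 [ 0.4271 -0.3709  0.25  ] [-3.141  0.     3.141] w 0.0941 gf 0.0 F [ 0.7 -0.2 -0.7] q [-0.78  0.29  1.37  0.    1.48 -2.35]
jar0_mid wrist [([0.4268, -0.3749, 0.0229], 0.86)]
jar0_mid top [([0.4281, -0.3762, 0.0252], 0.65), ([0.3626, -0.4997, 0.0018], 0.65)]
[250.9349597  171.52082471]
```

View pics/w1.png

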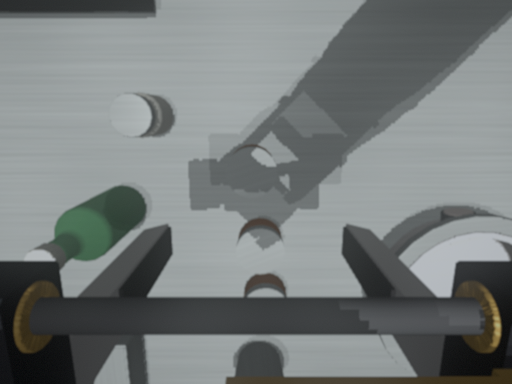

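The wrist image shows the first jar at (255,160), under the gripper's shadow, at (0.427, -0.3755).

Request:
carry_out --commands '[[0,[0,-4.5,59],[0,0,0]],[0,[0,0,59],[0,0,0]],[0,[0,0,59],[0,0,0]],[0,[0,0,40],[0,0,0]],[0,[0,0,19],[0,0,0]],[1,[0,0,0],[0,0,0]],[1,[0,0,0],[0,0,0]],[1,[0,0,0],[0,0,0]],[1,[0,0,0],[0,0,0]],[1,[0,0,0],[0,0,0]]]'

```text
time_s: 5.82
ee_pos: [0.4278, -0.3741, 0.0151]
eef_rot: [-3.14, 0.001, 3.141]
force: [-0.8, -0.0, 6.3]
grip_width: 0.0591
grip_force: 20.0
```

Request:
carry_out --commands '[[1,[0,0,-40],[0,0,0]],[1,[0,0,-60],[0,0,0]],[1,[0,0,-60],[0,0,0]],[1,[-25.6,49.9,0],[0,0,0]],[1,[-25.6,49.9,0],[0,0,0]],[1,[-25.6,49.9,0],[0,0,0]],[1,[-25.6,49.9,0],[0,0,0]],[1,[-25.6,49.9,0],[0,0,0]],[1,[0,0,0],[0,0,-0.175]],[1,[0,0,0],[0,0,-0.175]]]'

```text
time_s: 7.08
ee_pos: [0.5555, -0.1232, 0.1737]
eef_rot: [3.141, -0.001, -2.785]
force: [0.2, -0.7, -2.1]
grip_width: 0.0595
grip_force: 20.0
```

Request:
carry_out --commands '[[1,[0,0,0],[0,0,-0.174]],[1,[0,0,0],[0,0,0]]]'

```text
time_s: 7.32
ee_pos: [0.5554, -0.124, 0.1738]
eef_rot: [3.141, -0.0, -2.619]
force: [0.6, 0.4, -2.3]
grip_width: 0.0596
grip_force: 20.0
```

Run:
```python
from h import *
st();pl(['jar0_mid','pot_center'],'scene','wrist',f='s2.png')
```

```text
7.33 [ 0.5554 -0.124   0.1738] [ 3.141 -0.    -2.619] w 0.0596 gf 20.0 F [ 0.6  0.4 -2.3] q [-0.28  0.35  1.47  0.    1.32 -2.38]
jar0_mid scene [([0.5527, -0.124, 0.1836], 0.84)]
pot_center scene [([0.6, -0.1022, 0.0065], 0.88), ([0.5537, 0.0443, 0.1108], 0.26)]
jar0_mid wrist [([0.5563, -0.1234, 0.1838], 0.95)]
pot_center wrist [([0.5581, -0.1232, 0.1844], 0.28)]
```

Request:
carry_out --commands '[[1,[0,0,60],[0,0,0]],[1,[0,0,60],[0,0,0]],[1,[0,0,20],[0,0,0]],[1,[0,0,8.5],[0,0,0]],[1,[0,0,0],[0,0,0]],[0,[0,0,0],[0,0,0]],[0,[0,0,0],[0,0,0]],[0,[0,0,0],[0,0,0]],[0,[0,0,0],[0,0,0]],[0,[0,0,-30],[0,0,0]]]'

```text
time_s: 8.88
ee_pos: [0.5544, -0.1238, 0.0541]
eef_rot: [3.139, -0.003, -2.618]
force: [0.1, 0.8, 0.5]
grip_width: 0.0936
grip_force: 0.0
```

Request:
carry_out --commands '[[0,[0,0,-60],[0,0,0]],[0,[0,0,-60],[0,0,0.175]],[0,[0,0,0],[0,0,0.175]],[0,[0,0,-15],[0,0,0.174]],[0,[7.5,-60,0],[0,0,0]],[0,[7.5,-60,0],[0,0,0]],[0,[7.5,-60,0],[0,0,0]],[0,[7.5,-60,0],[0,0,0]],[0,[0,0,0],[0,0,0]]]'

```text
time_s: 10.0
ee_pos: [0.5239, -0.3674, 0.1896]
eef_rot: [3.141, -0.001, 3.136]
force: [-0.2, -0.1, -0.3]
grip_width: 0.094
grip_force: 0.0
```

Run:
```python
from h import *
st();pl(['jar0_mid'],'wrist','scene','top',f='s3.png')
```

```text
10.0 [ 0.5239 -0.3674  0.1896] [ 3.141e+00 -1.000e-03  3.136e+00] w 0.094 gf 0.0 F [-0.2 -0.1 -0.3] q [-0.67  0.5   1.22 -0.    1.42 -2.23]
jar0_mid wrist [([0.557, -0.1224, 0.0314], 0.64), ([0.7256, -0.3725, -0.0023], 0.51)]
jar0_mid scene [([0.5558, -0.1246, 0.0329], 0.81)]
jar0_mid top [([0.5557, -0.1218, 0.033], 0.54)]
```

Run:
```python
from h import *
pl(['jar1_mid','jar2_mid'],'scene','top')
c=cam('wrist','w3.png')
pl(['jar1_mid','jar2_mid'],'wrist')
for p in([.5247,-.366,.05],[.604,-.36,.05]):print(pix(c,p))
```

```text
jar1_mid scene [([0.5255, -0.3656, 0.0246], 0.8)]
jar2_mid scene [([0.6089, -0.3626, 0.0217], 0.66), ([0.6605, 0.4667, 0.0009], 0.64)]
jar1_mid top [([0.5289, -0.3668, 0.024], 0.43)]
jar2_mid top [([0.6073, -0.3549, 0.0266], 0.6)]
jar1_mid wrist [([0.5241, -0.3639, 0.0239], 0.9), ([0.5998, -0.0953, 0.0042], 0.25)]
jar2_mid wrist [([0.6115, -0.3621, 0.0234], 0.86), ([0.7251, -0.3696, 0.0017], 0.75)]
[254.58447251 180.92061802]
[260.30123321 253.47968961]
```

View pics/w3.png

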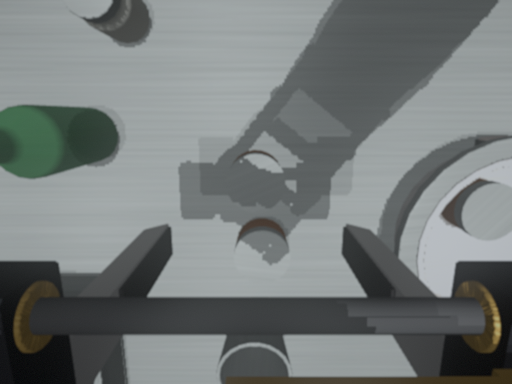

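The wrist view shows jar1 under the tool at (256,170), jar2 at (262,245), and jar0 standing in the pot at (485,210).

Request:
carry_out --commands '[[0,[-1,2,58],[0,0,0]],[0,[0,0,58],[0,0,0]],[0,[0,0,40],[0,0,0]],[0,[0,0,18],[0,0,0]],[0,[0,0,0],[0,0,0]],[1,[0,0,0],[0,0,0]],[1,[0,0,0],[0,0,0]],[1,[0,0,0],[0,0,0]],[1,[0,0,0],[0,0,0]],[1,[0,0,0],[0,0,0]]]'

```text
time_s: 12.05
ee_pos: [0.5266, -0.3625, 0.0171]
eef_rot: [-3.141, 0.001, 3.141]
force: [-0.7, -0.7, 5.1]
grip_width: 0.0592
grip_force: 20.0
```

Request:
carry_out --commands '[[1,[0,0,-40],[0,0,0]],[1,[0,0,-60],[0,0,0]],[1,[0,0,-60],[0,0,0]],[1,[-24,47.9,0],[0,0,0]],[1,[-24,47.9,0],[0,0,0]],[1,[-24,47.9,0],[0,0,0]],[1,[-24,47.9,0],[0,0,0]],[1,[-24,47.9,0],[0,0,0]],[1,[0,0,0],[0,0,0.175]],[1,[0,0,0],[0,0,0.175]]]'

```text
time_s: 13.3
ee_pos: [0.6464, -0.1216, 0.1756]
eef_rot: [-3.142, -0.002, 2.786]
force: [0.6, -0.0, -1.7]
grip_width: 0.0591
grip_force: 20.0
```

Request:
carry_out --commands '[[1,[0,0,0],[0,0,0.174]],[1,[0,0,0],[0,0,0]]]'

```text
time_s: 13.55
ee_pos: [0.6463, -0.1225, 0.1759]
eef_rot: [-3.141, -0.001, 2.618]
force: [0.5, 0.6, -0.7]
grip_width: 0.0595
grip_force: 20.0
```

Run:
```python
from h import *
st();pl(['jar1_mid','jar0_mid'],'scene','wrist')
```

```text
13.55 [ 0.6463 -0.1225  0.1759] [-3.141e+00 -1.000e-03  2.618e+00] w 0.0595 gf 20.0 F [ 0.5  0.6 -0.7] q [-0.24  0.55  1.18  0.    1.41 -1.29]
jar1_mid scene [([0.6417, -0.1199, 0.1839], 0.72), ([0.4787, -0.5505, 0.0015], 0.62)]
jar0_mid scene [([0.5526, -0.12, 0.0337], 0.92)]
jar1_mid wrist [([0.6464, -0.1193, 0.1831], 0.84)]
jar0_mid wrist [([0.5588, -0.1263, 0.0306], 0.62)]
```

Request:
carry_out --commands '[[1,[0,0,60],[0,0,0]],[1,[0,0,60],[0,0,0]],[1,[0,0,20],[0,0,0]],[1,[0,0,8.5],[0,0,0]],[1,[0,0,0],[0,0,0]],[0,[0,0,0],[0,0,0]],[0,[0,0,0],[0,0,0]],[0,[0,0,0],[0,0,0]],[0,[0,0,0],[0,0,0]],[0,[0,0,-30],[0,0,0]]]'

```text
time_s: 15.1
ee_pos: [0.6453, -0.1224, 0.0562]
eef_rot: [-3.14, -0.004, 2.617]
force: [0.1, 1.1, 1.2]
grip_width: 0.0936
grip_force: 0.0
```

Request:
carry_out --commands '[[0,[0,0,-60],[0,0,0]],[0,[0,0,-60],[0,0,-0.175]],[0,[0,0,0],[0,0,-0.175]],[0,[0,0,-15],[0,0,-0.174]],[0,[9,-59.8,0],[0,0,0]],[0,[9,-59.8,0],[0,0,0]],[0,[9,-59.8,0],[0,0,0]],[0,[9,-59.8,0],[0,0,0]],[0,[0,0,0],[0,0,0]]]'

```text
time_s: 16.23
ee_pos: [0.6086, -0.3659, 0.192]
eef_rot: [3.142, -0.001, 3.136]
force: [0.5, 0.3, -0.5]
grip_width: 0.0942
grip_force: 0.0
```

Run:
```python
from h import *
st();pl(['jar0_mid','jar1_mid','jar2_mid'],'wrist','scene')
```

```text
16.23 [ 0.6086 -0.3659  0.192 ] [ 3.142e+00 -1.000e-03  3.136e+00] w 0.0942 gf 0.0 F [ 0.5  0.3 -0.5] q [-0.59  0.67  0.95 -0.    1.52 -2.16]
jar0_mid wrist [([0.5544, -0.1241, 0.0309], 0.7), ([0.5964, -0.0979, 0.0064], 0.49)]
jar1_mid wrist [([0.6492, -0.1212, 0.0316], 0.83)]
jar2_mid wrist [([0.6104, -0.3646, 0.0249], 0.93)]
jar0_mid scene [([0.554, -0.1265, 0.0355], 0.64), ([0.645, -0.1195, 0.0327], 0.59)]
jar1_mid scene [([0.6434, -0.1236, 0.035], 0.6)]
jar2_mid scene [([0.6112, -0.3606, 0.0242], 0.93)]
```

Request:
carry_out --commands '[[0,[-2,1.5,58],[0,0,0]],[0,[0,0,58],[0,0,0]],[0,[0,0,42],[0,0,0]],[0,[0,0,18],[0,0,0]],[0,[0,0,0],[0,0,0]],[1,[0,0,0],[0,0,0]],[1,[0,0,0],[0,0,0]],[1,[0,0,0],[0,0,0]],[1,[0,0,0],[0,0,0]],[1,[0,0,0],[0,0,0]]]'

```text
time_s: 17.88
ee_pos: [0.6125, -0.3603, 0.0175]
eef_rot: [-3.141, 0.001, 3.141]
force: [-1.8, 1.5, 4.6]
grip_width: 0.0592
grip_force: 20.0
```

Request:
carry_out --commands '[[1,[0,0,-40],[0,0,0]],[1,[0,0,-60],[0,0,0]],[1,[0,0,-60],[0,0,0]],[1,[1.7,52.7,0],[0,0,0]],[1,[1.7,52.7,0],[0,0,0]],[1,[1.7,52.7,0],[0,0,0]],[1,[1.7,52.7,0],[0,0,0]],[1,[1.7,52.7,0],[0,0,0]],[1,[1.7,52.7,0],[0,0,0]],[1,[0,0,0],[0,0,0.175]]]'

```text
time_s: 19.12
ee_pos: [0.6022, -0.0408, 0.177]
eef_rot: [3.141, -0.0, 2.967]
force: [0.0, -0.5, -1.3]
grip_width: 0.0596
grip_force: 20.0
```

Request:
carry_out --commands '[[1,[0,0,0],[0,0,0.1745]],[1,[0,0,0],[0,0,0.1745]],[1,[0,0,0],[0,0,0.1745]],[1,[0,0,0],[0,0,0.1745]],[1,[0,0,0],[0,0,0.1745]],[1,[0,0,0],[0,0,0.1745]],[1,[0,0,0],[0,0,0.1745]],[1,[0,0,0],[0,0,0.1745]],[1,[0,0,0],[0,0,0]]]'

```text
time_s: 20.25
ee_pos: [0.6023, -0.0442, 0.1767]
eef_rot: [-3.141, 0.0, 1.571]
force: [-0.7, -0.0, -0.9]
grip_width: 0.0589
grip_force: 20.0
```

Run:
```python
from h import *
st();pl(['jar0_mid','jar1_mid','jar2_mid'],'wrist','scene')
```

```text
20.25 [ 0.6023 -0.0442  0.1767] [-3.141  0.     1.571] w 0.0589 gf 20.0 F [-0.7 -0.  -0.9] q [-0.13  0.42  1.36 -0.    1.36 -0.13]
jar0_mid wrist [([0.5564, -0.1215, 0.0304], 0.87)]
jar1_mid wrist [([0.6035, -0.039, 0.1846], 0.51)]
jar2_mid wrist [([0.6038, -0.0428, 0.1825], 0.82)]
jar0_mid scene [([0.5534, -0.1233, 0.0336], 0.94)]
jar1_mid scene [([0.6441, -0.1231, 0.0329], 0.7)]
jar2_mid scene [([0.6038, -0.042, 0.1815], 0.66)]
```

Request:
carry_out --commands '[[1,[-6,-2,60],[0,0,0]],[1,[0,0,60],[0,0,0]],[1,[0,0,20],[0,0,0]],[1,[0,0,8.5],[0,0,0]],[1,[0,0,0],[0,0,0]],[0,[0,0,0],[0,0,0]],[0,[0,0,0],[0,0,0]],[0,[0,0,0],[0,0,0]],[0,[0,0,0],[0,0,0]],[0,[0,0,-30],[0,0,0]]]'

```text
time_s: 21.9
ee_pos: [0.5992, -0.05, 0.057]
eef_rot: [-3.138, -0.001, 1.57]
force: [-0.3, -0.5, -0.3]
grip_width: 0.094
grip_force: 0.0
```

Request:
carry_out --commands '[[0,[0,0,-60],[0,0,0]],[0,[0,0,-60],[0,0,0]],[0,[48.5,-10.8,-40],[0,0,0]],[0,[48.5,-10.8,0],[0,0,0]],[0,[48.5,-10.8,0],[0,0,0]],[0,[48.5,-10.8,0],[0,0,0]],[0,[0,0,0],[0,0,-0.1745]],[0,[0,0,0],[0,0,-0.1745]],[0,[0,0,0],[0,0,-0.1745]],[0,[0,0,0],[0,0,-0.1745]]]'

```text
time_s: 23.15
ee_pos: [0.5576, 0.143, 0.2177]
eef_rot: [3.142, 0.0, 2.274]
force: [-0.1, -0.2, 0.5]
grip_width: 0.0941
grip_force: 0.0
```

Request:
carry_out --commands '[[0,[0,0,0],[0,0,-0.1745]],[0,[0,0,0],[0,0,-0.1745]],[0,[0,0,0],[0,0,-0.1745]],[0,[0,0,0],[0,0,-0.1745]],[0,[0,0,0],[0,0,-0.175]],[0,[0,0,0],[0,0,0]]]'

```text
time_s: 23.9
ee_pos: [0.5576, 0.1429, 0.2177]
eef_rot: [3.142, 0.0, 3.14]
force: [0.1, -0.5, -0.3]
grip_width: 0.0941
grip_force: 0.0
```

Run:
```python
from h import *
st();pl(['jar0_mid','jar1_mid','jar2_mid','lid_handle'],'wrist','scene','top',f='s4.png')
a=cam('scene')
cv2.imwrite('pics/s4c.png',cv2.resize(a['img'][140:300,140:380],(800,533),interpolation=cv2.INTER_CUBIC))
```

```text
23.9 [0.5576 0.1429 0.2177] [3.142 0.    3.14 ] w 0.0941 gf 0.0 F [ 0.1 -0.5 -0.3] q [ 0.19  0.33  1.39 -0.    1.42 -1.38]
jar0_mid wrist [([0.5547, -0.1238, 0.0328], 0.68)]
jar1_mid wrist [([0.6471, -0.1213, 0.0303], 0.9)]
jar2_mid wrist [([0.6038, -0.0486, 0.0354], 0.56)]
lid_handle wrist [([0.5513, 0.1481, 0.1052], 0.96)]
jar0_mid scene [([0.5537, -0.1223, 0.0354], 0.64)]
jar1_mid scene [([0.6437, -0.1214, 0.0335], 0.61), ([0.4496, 0.3731, 0.1076], 0.32)]
jar2_mid scene [([0.6043, -0.0475, 0.0304], 0.72), ([0.7235, -0.3695, 0.0016], 0.28)]
lid_handle scene [([0.553, 0.1431, 0.1046], 0.69), ([0.7235, -0.3704, 0.0003], 0.51)]
jar0_mid top [([0.5557, -0.1249, 0.0338], 0.52)]
jar1_mid top [([0.6491, -0.1202, 0.0326], 0.8)]
jar2_mid top [([0.604, -0.0458, 0.0343], 0.67)]
lid_handle top [([0.5573, 0.1451, 0.1085], 0.56)]
```

View pics/s4c.png

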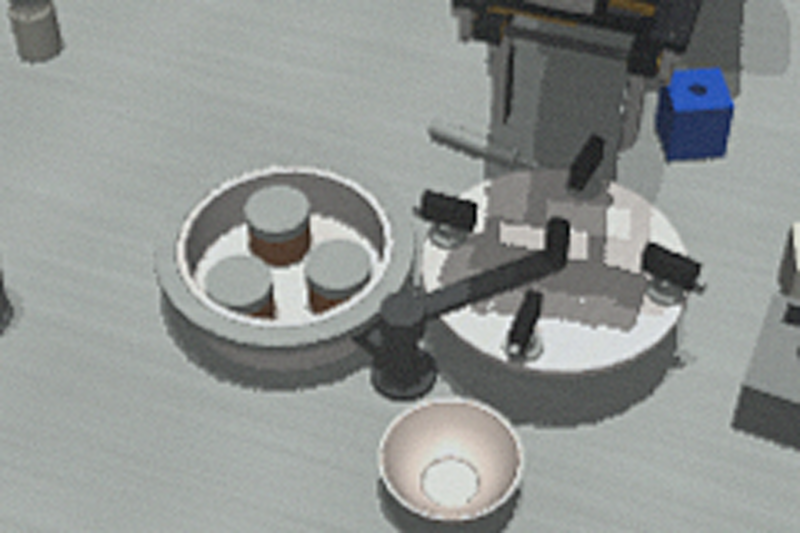

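The crop shows three amber jars upright in the pot at (277,225), (240,285) and (337,275), the lid still aside with its handle at (557,245), and the knobs slack. The handle is at about (0.555, 0.145).

Request:
carry_out --commands '[[0,[2,2,55],[0,0,0]],[0,[0,0,40],[0,0,0]],[0,[0,0,16],[0,0,0]],[1,[0,0,0],[0,0,0]],[1,[0,0,0],[0,0,0]],[1,[0,0,0],[0,0,0]],[1,[0,0,0],[0,0,0]],[1,[0,0,0],[0,0,0]],[1,[0,0,0],[0,0,0]],[1,[0,0,0],[0,0,0]]]'

```text
time_s: 25.95
ee_pos: [0.5556, 0.145, 0.1066]
eef_rot: [3.142, -0.0, 3.141]
force: [-0.3, -0.1, 0.5]
grip_width: 0.0276
grip_force: 0.0
```

Run:
```python
from h import *
st();pl('lid_handle','scene','wrist')
o=ctrl.get_obs()['ee_pos'];H=o[:2];C=np.array([.6,-.1]);v=C-H;L=np.linalg.norm(v);h=np.arcsin(L/.3)
P=(H+C)/2+.15*np.cos(h)*np.array([-v[1],v[0]])/L
a0=np.arctan2(*(H-P)[::-1]);print(P,np.degrees(a0),2*h)
A=a0+np.linspace(0,2*h,15);X=P+.15*np.c_[np.cos(A),np.sin(A)]
print(np.round(np.diff(X,axis=0)*[-1000,1000],1).tolist())
```

```text
25.95 [0.5556 0.145  0.1066] [ 3.142 -0.     3.141] w 0.0276 gf 0.0 F [-0.3 -0.1  0.5] q [ 0.19  0.42  1.53  0.    1.19 -1.38]
lid_handle scene [([0.5536, 0.1412, 0.1077], 0.61)]
lid_handle wrist [([0.5562, 0.1494, 0.1033], 0.62)]
[0.66017849 0.03739923] 134.19240317037725 1.9574741566058573
[[14.0, -15.6], [11.7, -17.4], [9.1, -18.9], [6.4, -20.0], [3.6, -20.7], [0.6, -20.9], [-2.3, -20.8], [-5.2, -20.3], [-7.9, -19.4], [-10.6, -18.1], [-13.0, -16.4], [-15.2, -14.5], [-17.0, -12.2], [-18.6, -9.7]]
```

Request:
carry_out --commands '[[1,[0,0,0],[0,0,0]],[1,[0,0,0],[0,0,0]],[1,[0,0,0],[0,0,0]],[1,[14,-15.6,0],[0,0,0]],[1,[11.7,-17.4,0],[0,0,0]],[1,[9.1,-18.9,0],[0,0,0]],[1,[6.4,-20,0],[0,0,0]],[1,[3.6,-20.7,0],[0,0,0]],[1,[0.6,-20.9,0],[0,0,0]]]'

```text
time_s: 27.28
ee_pos: [0.5099, 0.0301, 0.1068]
eef_rot: [-3.142, 0.0, 3.141]
force: [0.5, 0.9, 0.3]
grip_width: 0.0004
grip_force: 0.0
```

Request:
carry_out --commands '[[1,[-2.3,-20.8,0],[0,0,0]],[1,[-5.2,-20.3,0],[0,0,0]],[1,[-7.9,-19.4,0],[0,0,0]],[1,[-10.6,-18.1,0],[0,0,0]],[1,[-13,-16.4,0],[0,0,0]],[1,[-15.2,-14.5,0],[0,0,0]],[1,[-17,-12.2,0],[0,0,0]],[1,[-18.6,-9.7,0],[0,0,0]],[1,[0,0,0],[0,0,0]]]'

```text
time_s: 28.4
ee_pos: [0.6004, -0.1009, 0.106]
eef_rot: [3.142, -0.0, 3.14]
force: [-0.5, 0.0, -0.2]
grip_width: 0.0007
grip_force: 0.0
```

Run:
```python
from h import *
st();pl('lid_handle','scene','top')
```

```text
28.4 [ 0.6004 -0.1009  0.106 ] [ 3.142 -0.     3.14 ] w 0.0007 gf 0.0 F [-0.5  0.  -0.2] q [-0.23  0.5   1.43 -0.    1.22 -1.8 ]
lid_handle scene [([0.7538, 0.113, 0.0033], 0.6), ([0.554, 0.1444, 0.1046], 0.59)]
lid_handle top []
```

Run:
```python
from h import *
a=cam('scene');b=cam('top')
r=lambda i,x0,x1,y0,y1:cv2.resize(i[y0:y1,x0:x1],(400,400),interpolation=cv2.INTER_CUBIC)
cv2.imwrite('pics/m5.png',np.hstack([r(a['img'],220,360,150,290),r(b['img'],160,300,100,240)]))
for p in([.555,.145,.106],[.555,.145,.078],[.66,.037,.1]):print(pix(a,p),pix(b,p))
```

```text
[306.83063363 212.31340398] [208.75114788 175.60705613]
[306.21758358 218.65869861] [209.81698158 176.54678207]
[260.02535124 230.66568758] [239.66313404 145.32682641]
```

View pics/m5.png

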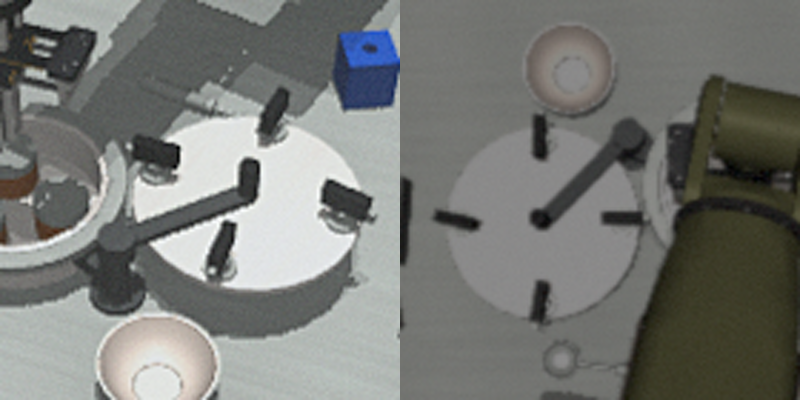

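The handle slipped out: grip width is 0, and the crop shows the lid unmoved with its handle at (250,180) on the left and (540,217) on the right. I'll retry with a firmer, lower grip and turn the tool along with the lid.

Request:
carry_out --commands '[[1,[0,0,-50],[0,0,0]],[0.4,[0,0,-45],[0,0,0.1745]],[0.4,[0,0,0],[0,0,0.1745]],[0.4,[0,0,0],[0,0,0.1745]],[0.4,[0,0,0],[0,0,0.1745]],[0.4,[0,0,0],[0,0,0.1745]],[0.4,[0,0,0],[0,0,0.1745]],[0.4,[0,0,0],[0,0,0]]]' --squeeze 45

```text
time_s: 29.7
ee_pos: [0.5997, -0.0998, 0.2018]
eef_rot: [3.141, 0.0, 2.095]
force: [-0.1, 0.1, -0.2]
grip_width: 0.0562
grip_force: 0.0
```

```bash
cat >> h.py <<'E'
def go(x,y,z,yaw=None):
    o=ctrl.get_obs();p=np.array(o['ee_pos']);R=cv2.Rodrigues(np.zeros(3))[0]
    from scipy.spatial.transform import Rotation as Ro
    r=Ro.from_euler('xyz',o['eef_rot'])
    d=r.inv().apply(np.array([x,y,z])-p)*1000
    w=0 if yaw is None else -((yaw-o['eef_rot'][2]+np.pi)%(2*np.pi)-np.pi)
    print('go',np.round(d,1),'wz',round(w,3))
E
python3 - <<'E'
from h import *
st();go(.5555,.1447,.102)
# arc rows
from scipy.spatial.transform import Rotation as Ro
P=np.array([.660,.0374]);a0=np.radians(134.2)
th=1.957/14;yaw=np.radians(120);w=np.radians(95)/14;rows=[]
for i in range(14):
    f=lambda a:P+.15*np.array([np.cos(a),np.sin(a)])
    d=f(a0+th*(i+1))-f(a0+th*i)
    t=Ro.from_euler('xyz',[np.pi,0,yaw]).inv().apply([*d,0])*1000
    rows.append([1,[round(t[0],1),round(t[1],1),0],[0,0,-.1184]]);yaw+=w
print(rows)
E
```

```text
29.7 [ 0.5997 -0.0998  0.2018] [3.141 0.    2.095] w 0.0562 gf 0.0 F [-0.1  0.1 -0.2] q [-0.23  0.42  1.31 -0.    1.41 -0.75]
go [233.8  84.2  99.8] wz 0
[[1, [np.float64(-6.5), np.float64(-19.9), 0], [0, 0, -0.1184]], [1, [np.float64(-7.0), np.float64(-19.8), 0], [0, 0, -0.1184]], [1, [np.float64(-7.4), np.float64(-19.6), 0], [0, 0, -0.1184]], [1, [np.float64(-7.8), np.float64(-19.4), 0], [0, 0, -0.1184]], [1, [np.float64(-8.2), np.float64(-19.3), 0], [0, 0, -0.1184]], [1, [np.float64(-8.6), np.float64(-19.1), 0], [0, 0, -0.1184]], [1, [np.float64(-9.0), np.float64(-18.9), 0], [0, 0, -0.1184]], [1, [np.float64(-9.4), np.float64(-18.7), 0], [0, 0, -0.1184]], [1, [np.float64(-9.8), np.float64(-18.5), 0], [0, 0, -0.1184]], [1, [np.float64(-10.2), np.float64(-18.3), 0], [0, 0, -0.1184]], [1, [np.float64(-10.6), np.float64(-18.1), 0], [0, 0, -0.1184]], [1, [np.float64(-11.0), np.float64(-17.8), 0], [0, 0, -0.1184]], [1, [np.float64(-11.4), np.float64(-17.6), 0], [0, 0, -0.1184]], [1, [np.float64(-11.7), np.float64(-17.3), 0], [0, 0, -0.1184]]]
```

Request:
carry_out --commands '[[0.4,[47,17,0],[0,0,0]],[0.4,[47,17,0],[0,0,0]],[0.4,[47,17,0],[0,0,0]],[0.4,[47,17,0],[0,0,0]],[0.4,[46,16,0],[0,0,0]],[0.4,[0,0,50],[0,0,0]],[0.4,[0,0,50],[0,0,0]],[1,[0,0,0],[0,0,0]],[1,[0,0,0],[0,0,0]],[1,[0,0,0],[0,0,0]]]'

```text
time_s: 30.95
ee_pos: [0.5568, 0.1448, 0.104]
eef_rot: [3.138, 0.001, 2.095]
force: [-1.0, 0.5, 0.7]
grip_width: 0.0297
grip_force: 0.0
```

Request:
carry_out --commands '[[1,[0,0,0],[0,0,0]],[1,[0,0,0],[0,0,0]],[1,[0,0,0],[0,0,0]]]'

```text
time_s: 31.32
ee_pos: [0.5563, 0.1447, 0.1028]
eef_rot: [3.14, 0.001, 2.094]
force: [0.4, -0.1, 5.8]
grip_width: 0.0014
grip_force: 2.6
```

Run:
```python
from h import *
st()
```

```text
31.32 [0.5563 0.1447 0.1028] [3.140e+00 1.000e-03 2.094e+00] w 0.0014 gf 2.6 F [ 0.4 -0.1  5.8] q [ 0.19  0.43  1.54 -0.    1.18 -0.33]
```

Run:
```python
from h import *
a=cam('scene');b=cam('wrist')
r=lambda i,x0,x1,y0,y1:cv2.resize(i[y0:y1,x0:x1],(400,400),interpolation=cv2.INTER_CUBIC)
cv2.imwrite('pics/m6.png',np.hstack([r(a['img'],250,350,140,240),r(b['img'],156,356,184,384)]))
print(pix(a,[.556,.1447,.103]),pix(b,[.556,.1447,.103]),pix(b,[.556,.1447,.128]))
```

```text
[306.57521825 213.21873338] [255.6607483  224.73931986] [255.62017732 238.86470294]
```

View pics/m6.png

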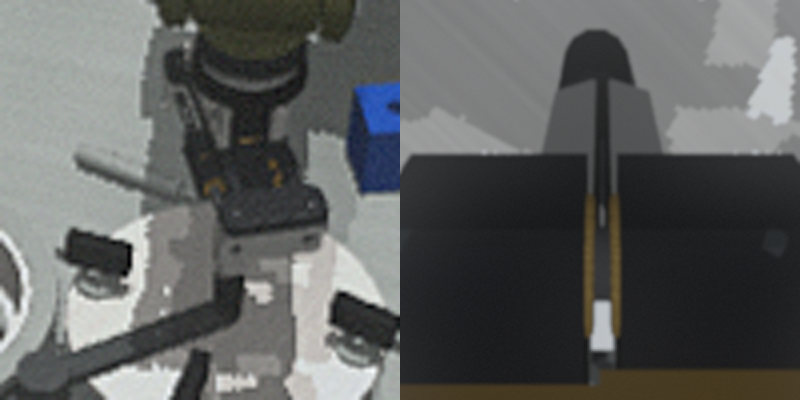

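Request:
carry_out --commands '[[0.4,[0,0,-50],[0,0,0]],[0.4,[0,0,-50],[0,0,0]],[0.4,[0,0,0],[0,0,0]],[0.4,[0,0,0],[0,0,0]],[0.4,[0,0,0],[0,0,0]]]'

```text
time_s: 32.05
ee_pos: [0.5552, 0.1446, 0.2003]
eef_rot: [-3.14, -0.001, 2.094]
force: [-0.1, -0.2, -0.5]
grip_width: 0.0471
grip_force: 0.0
```

Run:
```python
from h import *
st()
im=[]
for n in('wrist','scene','top'):
    c=cam(n);print(n,[(np.round(r['at'],4).tolist(),r['score']) for r in ctrl.place_of('lid_handle',n)])
    R=cv2.Rodrigues(np.array(c['rvec']))[0];print('campos',-R.T@np.array(c['tvec']).ravel())
    i=c['img'].copy();u=pix(c,[.5555,.145,.1]);
    for z in(.1,.128): cv2.circle(i,tuple(int(round(v)) for v in pix(c,[.5555,.145,z])),1,(0,0,255),-1)
    x,y=[int(v) for v in u];s=100 if n=='wrist' else 35
    x0,y0=max(0,x-s),max(0,y-s)
    im.append(cv2.resize(i[y0:y0+2*s,x0:x0+2*s],(266,266),interpolation=cv2.INTER_NEAREST));print(x0,y0)
cv2.imwrite('pics/m7.png',np.hstack(im))
```

```text
32.05 [0.5552 0.1446 0.2003] [-3.140e+00 -1.000e-03  2.094e+00] w 0.0471 gf 0.0 F [-0.1 -0.2 -0.5] q [ 0.19  0.34  1.42 -0.    1.38 -0.33]
wrist [([0.5525, 0.1483, 0.1], 0.65)]
campos [0.52256981 0.20272216 0.40498693]
156 90
scene [([0.4523, 0.3694, 0.0722], 0.73), ([0.5546, 0.1454, 0.1063], 0.64)]
campos [1.39959524 0.30955819 1.0466492 ]
271 178
top [([0.5547, 0.1482, 0.1061], 0.83)]
campos [ 0.40112721 -0.02381491  1.36952484]
173 140
```

View pics/m7.png

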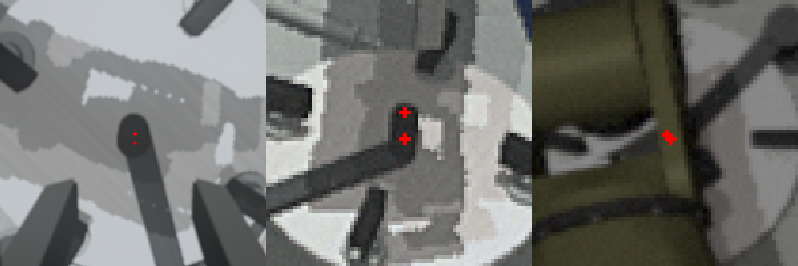

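The handle really is where I measured it (the red dots lie on it in all three views), yet the fingers shut on nothing. I'll probe by caging it with a partly closed gripper and pushing sideways.

Request:
carry_out --commands '[[0.6,[0,0,0],[0,0,0]],[0.6,[0,0,50],[0,0,0]],[0.6,[0,0,47],[0,0,0]],[0.6,[0,0,0],[0,0,0]],[0.6,[-6.5,-19.9,0],[0,0,-0.1184]],[0.6,[0,0,0],[0,0,0]]]'

```text
time_s: 33.1
ee_pos: [0.5424, 0.1288, 0.107]
eef_rot: [3.139, 0.001, 2.211]
force: [-0.0, 0.7, 1.4]
grip_width: 0.0376
grip_force: 0.0
```

Request:
carry_out --commands '[[0.6,[-7,-19.8,0],[0,0,-0.1184]],[0.6,[0,0,0],[0,0,0]]]'

```text
time_s: 33.35
ee_pos: [0.5308, 0.1116, 0.1062]
eef_rot: [3.14, 0.001, 2.327]
force: [0.7, 1.1, 0.4]
grip_width: 0.0376
grip_force: 0.0
```

Run:
```python
from h import *
st();pl('lid_handle','scene','wrist','top')
```

```text
33.35 [0.5308 0.1116 0.1062] [3.140e+00 1.000e-03 2.327e+00] w 0.0376 gf 0.0 F [0.7 1.1 0.4] q [ 0.14  0.35  1.63  0.    1.16 -0.62]
lid_handle scene [([0.5555, 0.1454, 0.1051], 0.65)]
lid_handle wrist [([0.5525, 0.1458, 0.1032], 0.64)]
lid_handle top [([0.5551, 0.1451, 0.1041], 0.95)]
```

Run:
```python
from h import *
go(.555,.1455,.086)
```

```text
go [ 7.3 40.9 18.8] wz 0
```

Request:
carry_out --commands '[[0.6,[0,0,-40],[0,0,0]],[0.5,[7,41,0],[0,0,0]],[0.5,[0,0,30],[0,0,0]],[0.5,[0,0,20],[0,0,0]],[0.5,[0,0,9],[0,0,0]],[0.5,[0,0,0],[0,0,0]]]'

```text
time_s: 34.4
ee_pos: [0.5549, 0.1451, 0.0856]
eef_rot: [-3.141, -0.0, 2.33]
force: [-0.1, 0.3, 0.5]
grip_width: 0.0471
grip_force: 0.0
```

Request:
carry_out --commands '[[1,[0,0,0],[0,0,0]],[1,[0,0,0],[0,0,0]],[1,[0,0,0],[0,0,0]],[1,[0,0,0],[0,0,0]]]' --squeeze 20

```text
time_s: 34.9
ee_pos: [0.555, 0.1449, 0.0861]
eef_rot: [3.141, 0.0, 2.331]
force: [-3.1, -2.6, 4.2]
grip_width: 0.0216
grip_force: 20.0
```

Run:
```python
from h import *
st()
a=cam('scene');b=cam('wrist')
r=lambda i,x0,x1,y0,y1:cv2.resize(i[y0:y1,x0:x1],(400,400),interpolation=cv2.INTER_CUBIC)
cv2.imwrite('pics/m8.png',np.hstack([r(a['img'],250,350,140,240),r(b['img'],156,356,184,384)]))
```

```text
34.9 [0.555  0.1449 0.0861] [3.141 0.    2.331] w 0.0216 gf 20.0 F [-3.1 -2.6  4.2] q [ 0.19  0.44  1.55 -0.    1.14 -0.57]
```

View pics/m8.png

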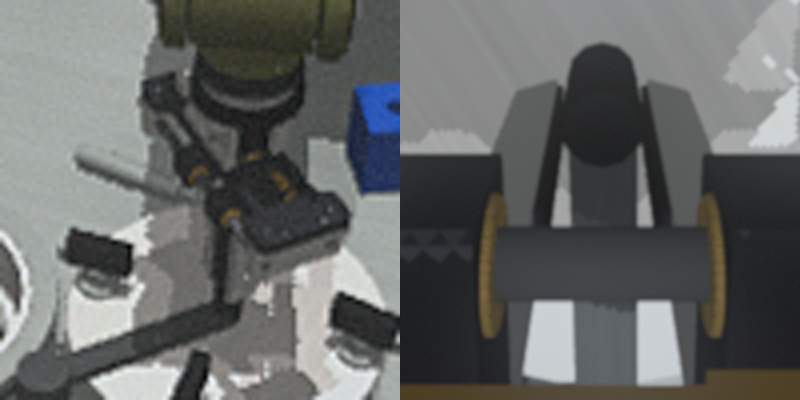

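Gripped now (width 21.6 mm, 20 N). The right image shows the handle held between the pads at (600,105). The grasp point is what has to meet the part, so TCP z = part height − 19 mm.

Run:
```python
from h import *
from scipy.spatial.transform import Rotation as Ro
H=ctrl.get_obs()['ee_pos'][:2];C=np.array([.6,-.1]);v=C-H;L=np.linalg.norm(v);h=np.arcsin(L/.3)
P=(H+C)/2+.15*np.cos(h)*np.array([-v[1],v[0]])/L
a0=np.arctan2(*(H-P)[::-1]);th=2*h/14;yaw=2.331;print(P,a0,2*h)
f=lambda a:P+.15*np.array([np.cos(a),np.sin(a)])
for i in range(15):
    t=Ro.from_euler('xyz',[np.pi,0,yaw]).inv().apply([*(f(a0+th*(i+1))-f(a0+th*i)),0])*1000
    print([1,[round(float(t[0]),1),round(float(t[1]),1),0],[0,0,-.102]],end=',');yaw+=.102
```

```text
[0.65979578 0.03756622] 2.3444111153185996 1.957945986049626
[1, [-1.7, -20.9, 0], [0, 0, -0.102]],[1, [-2.5, -20.8, 0], [0, 0, -0.102]],[1, [-3.3, -20.7, 0], [0, 0, -0.102]],[1, [-4.1, -20.6, 0], [0, 0, -0.102]],[1, [-4.9, -20.4, 0], [0, 0, -0.102]],[1, [-5.6, -20.2, 0], [0, 0, -0.102]],[1, [-6.4, -20.0, 0], [0, 0, -0.102]],[1, [-7.2, -19.7, 0], [0, 0, -0.102]],[1, [-7.9, -19.4, 0], [0, 0, -0.102]],[1, [-8.6, -19.1, 0], [0, 0, -0.102]],[1, [-9.3, -18.8, 0], [0, 0, -0.102]],[1, [-10.0, -18.4, 0], [0, 0, -0.102]],[1, [-10.7, -18.0, 0], [0, 0, -0.102]],[1, [-11.4, -17.6, 0], [0, 0, -0.102]],[1, [-12.1, -17.1, 0], [0, 0, -0.102]],
```

Request:
carry_out --commands '[[0.7,[0,0,0],[0,0,0]],[0.7,[0,0,-6],[0,0,0]],[1,[0,0,0],[0,0,0]],[1,[0,0,0],[0,0,0]],[1,[0,0,0],[0,0,0]],[1,[-1.7,-20.9,0],[0,0,-0.102]],[1,[-2.5,-20.8,0],[0,0,-0.102]]]' --squeeze 30

```text
time_s: 35.88
ee_pos: [0.5298, 0.1131, 0.0922]
eef_rot: [3.138, 0.001, 2.539]
force: [9.6, 5.7, -1.4]
grip_width: 0.0208
grip_force: 30.0
```

Request:
carry_out --commands '[[1,[-3.3,-20.7,0],[0,0,-0.102]],[1,[-4.1,-20.6,0],[0,0,-0.102]],[1,[-4.9,-20.4,0],[0,0,-0.102]],[1,[-5.6,-20.2,0],[0,0,-0.102]],[1,[-6.4,-20.0,0],[0,0,-0.102]],[1,[-7.2,-19.7,0],[0,0,-0.102]],[1,[-7.9,-19.4,0],[0,0,-0.102]]]'

```text
time_s: 36.75
ee_pos: [0.5244, -0.029, 0.0922]
eef_rot: [3.14, -0.002, -3.031]
force: [-5.0, 7.7, 8.3]
grip_width: 0.0212
grip_force: 30.0
```

Request:
carry_out --commands '[[1,[-8.6,-19.1,0],[0,0,-0.102]],[1,[-9.3,-18.8,0],[0,0,-0.102]],[1,[-10,-18.4,0],[0,0,-0.102]],[1,[-10.7,-18,0],[0,0,-0.102]],[1,[-11.4,-17.6,0],[0,0,0]],[1,[0,0,0],[0,0,0]],[1,[-2,-4,0],[0,0,0]],[1,[0,0,0],[0,0,0]]]'

```text
time_s: 37.75
ee_pos: [0.5998, -0.0965, 0.0912]
eef_rot: [3.128, -0.004, -2.625]
force: [-29.2, 37.1, 19.7]
grip_width: 0.0209
grip_force: 30.0
```

Run:
```python
from h import *
st();pl('lid_handle','scene','top','wrist')
```

```text
37.75 [ 0.5998 -0.0965  0.0912] [ 3.128 -0.004 -2.625] w 0.0209 gf 30.0 F [-29.2  37.1  19.7] q [-0.22  0.52  1.43  0.01  1.21 -2.31]
lid_handle scene [([0.5988, -0.0979, 0.106], 0.89)]
lid_handle top [([0.5955, -0.096, 0.1052], 0.66)]
lid_handle wrist [([0.5941, -0.0953, 0.1042], 0.8)]
```

Request:
carry_out --commands '[[0.4,[0,0,0],[0,0,0]],[0.4,[0,0,0],[0,0,0]],[0.4,[0,0,0],[0,0,0]],[0.4,[0,0,-30],[0,0,0]],[0.4,[0,0,-60],[0,0,0]],[0.4,[0,0,-60],[0,0,0]],[0.4,[0,0,-40],[0,0,0]],[0.4,[45,20,-40],[0,0,0]],[0.4,[0,0,0],[0,0,0]]]'

```text
time_s: 39.17
ee_pos: [0.5544, -0.1079, 0.3252]
eef_rot: [-3.137, 0.005, -2.628]
force: [0.1, 0.2, 0.2]
grip_width: 0.0565
grip_force: 0.0
```

Run:
```python
from h import *
st()
pl(['lid_handle','knob_a_grip','knob_b_grip','knob_c_grip','knob_d_grip'],'scene','top')
b=cam('wrist','w9.png');pl(['lid_handle','knob_a_grip','knob_b_grip','knob_c_grip','knob_d_grip'],'wrist')
```

```text
39.17 [ 0.5544 -0.1079  0.3252] [-3.137  0.005 -2.628] w 0.0565 gf 0.0 F [0.1 0.2 0.2] q [-0.26  0.27  1.23 -0.    1.64 -2.34]
lid_handle scene [([0.594, -0.0982, 0.1082], 0.79)]
knob_a_grip scene [([0.6906, -0.0638, 0.1115], 0.71)]
knob_b_grip scene [([0.5648, -0.0047, 0.1093], 0.55)]
knob_c_grip scene [([0.5029, -0.1321, 0.1116], 0.65)]
knob_d_grip scene [([0.6295, -0.197, 0.1161], 0.71)]
lid_handle top [([0.5985, -0.0983, 0.1071], 0.65)]
knob_a_grip top [([0.6906, -0.0591, 0.1109], 0.59)]
knob_b_grip top [([0.5631, -0.0078, 0.1121], 0.49)]
knob_c_grip top []
knob_d_grip top []
lid_handle wrist [([0.5971, -0.0983, 0.1036], 0.6)]
knob_a_grip wrist [([0.6895, -0.0625, 0.1154], 0.83)]
knob_b_grip wrist [([0.5627, -0.0045, 0.1105], 0.8)]
knob_c_grip wrist [([0.509, -0.1331, 0.1094], 0.65)]
knob_d_grip wrist [([0.63, -0.1908, 0.1114], 0.73)]
```

View pics/w9.png

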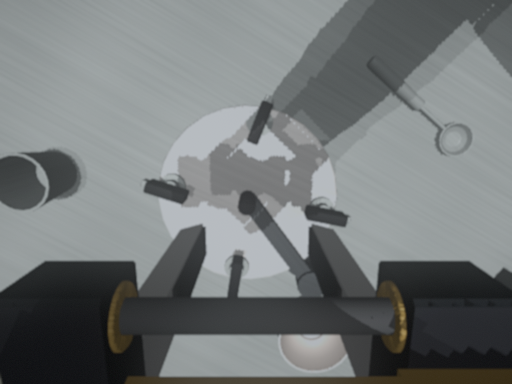

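The lid is shut: the handle is at (248,203), with the bar running toward the post and the knobs at (165,190), (262,120), (328,215) and (235,272). Next I measure the bar angles.

```bash
cat >> h.py <<'E'
C=np.array([.598,-.099]);PH=dict(zip('abcd',20.4+90*np.arange(4)))
def K(k): return C+.1*np.array([np.cos(np.radians(PH[k])),np.sin(np.radians(PH[k]))])
def bars(camn):
    c=cam(camn)
    for k in 'abcd':
        r=ctrl.outline_of('knob_%s_grip'%k,camn)
        if not r: print(k,None);continue
        ys,xs=np.nonzero(r[0]['region']);X=np.array([ray(c,(u,v),.11)[:2] for u,v in zip(xs,ys)])
        m=X.mean(0);w,V=np.linalg.eigh(np.cov((X-m).T));a=np.degrees(np.arctan2(V[1,1],V[0,1]))
        q=(PH[k]-a+40)%180-40
        print(k,'s',round(r[0]['score'],2),'m',np.round(m,3),'q mod180',round(q,1),'ratio',round((w[1]/w[0])**.5,1),'exp',np.round(K(k),3))
E
python3 - <<'E'
from h import *
bars('wrist');bars('scene')
k=K('a');go(k[0],k[1],.16,np.radians(195))
E
```

```text
a s 0.79 m [ 0.691 -0.064] q mod180 -0.2 ratio 3.4 exp [ 0.692 -0.064]
b s 0.92 m [ 0.562 -0.004] q mod180 6.4 ratio 2.6 exp [ 0.563 -0.005]
c s 0.8 m [ 0.501 -0.133] q mod180 12.9 ratio 3.6 exp [ 0.504 -0.134]
d s 0.91 m [ 0.632 -0.194] q mod180 7.2 ratio 2.4 exp [ 0.633 -0.193]
a None
b s 0.51 m [ 0.566 -0.003] q mod180 14.7 ratio 1.4 exp [ 0.563 -0.005]
c s 0.64 m [ 0.507 -0.133] q mod180 3.4 ratio 3.1 exp [ 0.504 -0.134]
d s 0.5 m [ 0.635 -0.194] q mod180 37.6 ratio 1.3 exp [ 0.633 -0.193]
go [-140.1  -29.8  161. ] wz 0.253
```

Request:
carry_out --commands '[[0.55,[-35,-7.4,41],[0,0,0]],[0.55,[-35,-7.4,41],[0,0,0]],[0.55,[-35,-7.5,41],[0,0,0]],[0.55,[-35,-7.5,38],[0,0,0]],[0.55,[0,0,0],[0,0,0.11]],[0.55,[0,0,0],[0,0,0.11]],[0.55,[0,0,0],[0,0,0]]]' --squeeze 25

```text
time_s: 41.5
ee_pos: [0.6916, -0.0642, 0.1599]
eef_rot: [3.142, -0.0, -2.846]
force: [-0.9, -0.1, 0.3]
grip_width: 0.0423
grip_force: 0.0
```

Run:
```python
from h import *
st();pl('knob_a_grip','wrist','scene');bars('wrist')
k=K('a');go(k[0],k[1],.092,np.radians(197))
```

```text
41.5 [ 0.6916 -0.0642  0.1599] [ 3.142 -0.    -2.846] w 0.0423 gf 0.0 F [-0.9 -0.1  0.3] q [-0.15  0.65  1.06 -0.    1.43 -2.01]
knob_a_grip wrist [([0.6909, -0.0615, 0.1124], 0.85)]
knob_a_grip scene []
a s 0.56 m [ 0.693 -0.063] q mod180 0.8 ratio 3.5 exp [ 0.692 -0.064]
b s 0.95 m [ 0.562 -0.003] q mod180 -0.6 ratio 3.2 exp [ 0.563 -0.005]
c None
d s 0.87 m [ 0.633 -0.194] q mod180 10.9 ratio 3.5 exp [ 0.633 -0.193]
go [-0.2  0.  68.1] wz -0.001
```

Request:
carry_out --commands '[[0.55,[0,0,40],[0,0,0]],[0.55,[0,0,28],[0,0,0]],[1,[0,0,0],[0,0,0]],[1,[0,0,0],[0,0,0]],[1,[0,0,0],[0,0,0]],[1,[0,0,0],[0,0,0]],[1,[0,0,0],[0,0,0]]]'

```text
time_s: 42.82
ee_pos: [0.6921, -0.063, 0.0938]
eef_rot: [3.141, 0.002, -2.846]
force: [-2.1, 6.4, 3.9]
grip_width: 0.0136
grip_force: 24.9
```

Request:
carry_out --commands '[[1,[0,0,0],[0,0,0.174]],[1,[0,0,0],[0,0,0.174]],[1,[0,0,0],[0,0,0.174]],[1,[0,0,0],[0,0,0.174]],[1,[0,0,0],[0,0,0.174]],[1,[0,0,0],[0,0,0.174]],[1,[0,0,0],[0,0,0]]]'

```text
time_s: 43.7
ee_pos: [0.6918, -0.0646, 0.0938]
eef_rot: [3.141, 0.001, 2.391]
force: [-5.2, -2.1, 6.1]
grip_width: 0.0137
grip_force: 24.9
```

Request:
carry_out --commands '[[0.5,[0,0,0],[0,0,0]],[0.5,[0,0,0],[0,0,0]],[0.5,[0,0,0],[0,0,0]],[0.5,[0,0,-40],[0,0,0]],[0.5,[0,0,-38],[0,0,0]],[0.5,[0,0,0],[0,0,0]]]'

```text
time_s: 44.45
ee_pos: [0.6928, -0.0643, 0.1736]
eef_rot: [3.138, 0.005, 2.393]
force: [0.5, 0.3, -0.7]
grip_width: 0.0471
grip_force: 0.0
```

Run:
```python
from h import *
st();bars('wrist')
k=K('c');go(k[0],k[1],.17,np.radians(190))
```

```text
44.45 [ 0.6928 -0.0643  0.1736] [3.138 0.005 2.393] w 0.0471 gf 0.0 F [ 0.5  0.3 -0.7] q [-0.15  0.64  1.05  0.    1.45 -0.97]
a s 0.58 m [ 0.692 -0.065] q mod180 62.4 ratio 3.7 exp [ 0.692 -0.064]
b s 0.67 m [ 0.566 -0.011] q mod180 13.0 ratio 1.6 exp [ 0.563 -0.005]
c s 0.86 m [ 0.512 -0.13 ] q mod180 8.8 ratio 1.5 exp [ 0.504 -0.134]
d s 0.79 m [ 0.631 -0.184] q mod180 18.0 ratio 2.2 exp [ 0.633 -0.193]
go [  89.4 -178.3   -1. ] wz -0.923
```

Request:
carry_out --commands '[[0.55,[22.4,-44.6,0],[0,0,0]],[0.55,[22.4,-44.6,0],[0,0,0]],[0.55,[22.3,-44.6,0],[0,0,0]],[0.55,[22.3,-44.5,0],[0,0,-0.154]],[0.55,[0,0,0],[0,0,-0.154]],[0.55,[0,0,0],[0,0,-0.154]],[0.55,[0,0,0],[0,0,-0.154]],[0.55,[0,0,0],[0,0,-0.154]],[0.55,[0,0,40],[0,0,-0.154]]]'

```text
time_s: 45.82
ee_pos: [0.5058, -0.1343, 0.131]
eef_rot: [-3.14, 0.004, -2.961]
force: [0.5, 0.2, -0.7]
grip_width: 0.0421
grip_force: 0.0
```

Request:
carry_out --commands '[[0.55,[0,0,38],[0,0,0]],[0.55,[0,0,0],[0,0,0]],[1,[0,0,0],[0,0,0]],[1,[0,0,0],[0,0,0]],[1,[0,0,0],[0,0,0]],[1,[0,0,0],[0,0,0]],[1,[0,0,0],[0,0,0]]]'

```text
time_s: 46.7
ee_pos: [0.505, -0.133, 0.093]
eef_rot: [3.14, 0.001, -2.967]
force: [-1.7, 7.6, 6.5]
grip_width: 0.0137
grip_force: 24.9
```

Request:
carry_out --commands '[[1,[0,0,0],[0,0,0.154]],[1,[0,0,0],[0,0,0.154]],[1,[0,0,0],[0,0,0.154]],[1,[0,0,0],[0,0,0.154]],[1,[0,0,0],[0,0,0.154]],[1,[0,0,0],[0,0,0.154]],[1,[0,0,0],[0,0,0]]]'

```text
time_s: 47.58
ee_pos: [0.5045, -0.1346, 0.093]
eef_rot: [-3.141, 0.001, 2.39]
force: [-5.1, -3.2, 6.1]
grip_width: 0.0138
grip_force: 24.9
```

Request:
carry_out --commands '[[0.5,[0,0,0],[0,0,0]],[0.5,[0,0,0],[0,0,0]],[0.5,[0,0,0],[0,0,0]],[0.5,[0,0,-40],[0,0,0]],[0.5,[0,0,-38],[0,0,0]],[0.5,[0,0,0],[0,0,0]]]'

```text
time_s: 48.32
ee_pos: [0.5058, -0.1342, 0.1726]
eef_rot: [3.14, 0.004, 2.393]
force: [0.7, -0.5, -0.3]
grip_width: 0.047
grip_force: 0.0
```

Run:
```python
from h import *
st();bars('wrist')
k=K('b');go(k[0],k[1],.17,np.radians(105))
```

```text
48.33 [ 0.5058 -0.1342  0.1726] [3.14  0.004 2.393] w 0.047 gf 0.0 F [ 0.7 -0.5 -0.3] q [-0.33  0.24  1.61  0.    1.28 -1.15]
a s 0.63 m [ 0.677 -0.045] q mod180 9.0 ratio 5.5 exp [ 0.692 -0.064]
b s 0.83 m [ 0.561 -0.003] q mod180 6.7 ratio 1.9 exp [ 0.563 -0.005]
c s 0.71 m [ 0.502 -0.133] q mod180 64.1 ratio 3.9 exp [ 0.504 -0.134]
d s 0.85 m [ 0.636 -0.202] q mod180 15.7 ratio 1.7 exp [ 0.633 -0.193]
go [ 44.3 134.2  -1.2] wz 0.56
```

Knob c is done, with its bar at 64°. Next are b and d.

Request:
carry_out --commands '[[0.55,[14.8,44.7,0],[0,0,0]],[0.55,[14.8,44.7,0],[0,0,0]],[0.55,[14.7,44.8,0],[0,0,0.14]],[0.55,[0,0,0],[0,0,0.14]],[0.55,[0,0,0],[0,0,0.14]],[0.55,[0,0,0],[0,0,0.14]],[0.55,[0,0,40],[0,0,0]],[0.55,[0,0,38],[0,0,0]],[0.55,[0,0,0],[0,0,0]]]'

```text
time_s: 49.7
ee_pos: [0.5619, -0.0053, 0.0892]
eef_rot: [-3.136, -0.002, 1.833]
force: [-1.0, 0.5, 0.5]
grip_width: 0.0422
grip_force: 0.0
```

Request:
carry_out --commands '[[1,[0,0,0],[0,0,0]],[1,[0,0,0],[0,0,0]],[1,[0,0,0],[0,0,0]],[1,[0,0,0],[0,0,0]],[1,[0,0,0],[0,0,0]]]'

```text
time_s: 50.32
ee_pos: [0.5623, -0.0059, 0.093]
eef_rot: [-3.139, 0.0, 1.833]
force: [-14.1, -3.0, 11.2]
grip_width: 0.0136
grip_force: 24.8
```

Request:
carry_out --commands '[[1,[0,0,0],[0,0,0.168]],[1,[0,0,0],[0,0,0.168]],[1,[0,0,0],[0,0,0.168]],[1,[0,0,0],[0,0,0.168]],[1,[0,0,0],[0,0,0.168]],[1,[0,0,0],[0,0,0.168]],[1,[0,0,0],[0,0,0]]]'

```text
time_s: 51.2
ee_pos: [0.5612, -0.0055, 0.0929]
eef_rot: [-3.137, 0.004, 0.822]
force: [-22.9, -0.4, 17.4]
grip_width: 0.0135
grip_force: 24.9
```

Request:
carry_out --commands '[[0.5,[0,0,0],[0,0,0]],[0.5,[0,0,0],[0,0,0]],[0.5,[0,0,0],[0,0,0]],[0.5,[0,0,-40],[0,0,0]],[0.5,[0,0,-38],[0,0,0]],[0.5,[0,0,0],[0,0,0]]]'

```text
time_s: 51.95
ee_pos: [0.5649, -0.0055, 0.1729]
eef_rot: [3.138, -0.003, 0.825]
force: [-0.4, -0.3, -0.7]
grip_width: 0.0468
grip_force: 0.0
```

Run:
```python
from h import *
st();bars('wrist')
k=K('d');go(k[0],k[1],.17,np.radians(102))
```

```text
51.95 [ 0.5649 -0.0055  0.1729] [ 3.138e+00 -3.000e-03  8.250e-01] w 0.0468 gf 0.0 F [-0.4 -0.3 -0.7] q [-0.07  0.34  1.49 -0.    1.31  0.67]
a s 0.94 m [ 0.691 -0.064] q mod180 64.8 ratio 3.5 exp [ 0.692 -0.064]
b s 0.67 m [ 0.563 -0.004] q mod180 63.2 ratio 3.8 exp [ 0.563 -0.005]
c s 0.65 m [ 0.501 -0.133] q mod180 72.3 ratio 1.9 exp [ 0.504 -0.134]
d s 0.3 m [0.698 0.067] q mod180 -26.5 ratio 6.1 exp [ 0.633 -0.193]
go [-90.2 178.3  -1.4] wz -0.956
```

Request:
carry_out --commands '[[0.55,[-22.6,44.6,0],[0,0,0]],[0.55,[-22.6,44.6,0],[0,0,0]],[0.55,[-22.5,44.6,0],[0,0,0]],[0.55,[-22.5,44.5,0],[0,0,-0.16]],[0.55,[0,0,0],[0,0,-0.16]],[0.55,[0,0,0],[0,0,-0.16]],[0.55,[0,0,0],[0,0,-0.16]],[0.55,[0,0,0],[0,0,-0.16]],[0.55,[0,0,0],[0,0,-0.16]],[0.55,[0,0,40],[0,0,0]]]'

```text
time_s: 53.45
ee_pos: [0.6344, -0.1931, 0.1313]
eef_rot: [3.138, 0.002, 1.787]
force: [0.4, 0.1, -1.4]
grip_width: 0.0425
grip_force: 0.0
```

Request:
carry_out --commands '[[0.55,[0,0,38],[0,0,0]],[0.55,[0,0,0],[0,0,0]],[1,[0,0,0],[0,0,0]],[1,[0,0,0],[0,0,0]],[1,[0,0,0],[0,0,0]],[1,[0,0,0],[0,0,0]],[1,[0,0,0],[0,0,0]]]'

```text
time_s: 54.32
ee_pos: [0.632, -0.1934, 0.0932]
eef_rot: [-3.139, 0.0, 1.784]
force: [-14.2, -1.0, 9.9]
grip_width: 0.0135
grip_force: 25.0
```

Request:
carry_out --commands '[[1,[0,0,0],[0,0,0.16]],[1,[0,0,0],[0,0,0.16]],[1,[0,0,0],[0,0,0.16]],[1,[0,0,0],[0,0,0.16]],[1,[0,0,0],[0,0,0.16]],[1,[0,0,0],[0,0,0.16]],[1,[0,0,0],[0,0,0]]]'

```text
time_s: 55.2
ee_pos: [0.631, -0.193, 0.0931]
eef_rot: [-3.137, 0.004, 0.822]
force: [-22.3, 2.2, 13.3]
grip_width: 0.0137
grip_force: 25.0
```

Request:
carry_out --commands '[[0.5,[0,0,0],[0,0,0]],[0.5,[0,0,0],[0,0,0]],[0.5,[0,0,0],[0,0,0]],[0.5,[0,0,-40],[0,0,0]],[0.5,[0,0,-38],[0,0,0]],[0.5,[0,0,0],[0,0,0]]]'

```text
time_s: 55.95
ee_pos: [0.6346, -0.1931, 0.1735]
eef_rot: [3.136, -0.002, 0.825]
force: [-0.4, 0.7, -1.2]
grip_width: 0.0472
grip_force: 0.0
```

Run:
```python
from h import *
st();bars('wrist');bars('top')
k=K('a');go(k[0],k[1],.17,np.radians(137.4))
```

```text
55.95 [ 0.6346 -0.1931  0.1735] [ 3.136e+00 -2.000e-03  8.250e-01] w 0.0472 gf 0.0 F [-0.4  0.7 -1.2] q [-0.35  0.56  1.17  0.    1.41  0.4 ]
a s 0.57 m [ 0.691 -0.065] q mod180 65.6 ratio 2.6 exp [ 0.692 -0.064]
b s 0.63 m [ 0.566 -0.007] q mod180 66.2 ratio 1.9 exp [ 0.563 -0.005]
c s 0.87 m [ 0.505 -0.131] q mod180 56.9 ratio 3.1 exp [ 0.504 -0.134]
d s 0.86 m [ 0.631 -0.193] q mod180 64.1 ratio 3.7 exp [ 0.633 -0.193]
a s 0.48 m [ 0.687 -0.06 ] q mod180 62.3 ratio 3.4 exp [ 0.692 -0.064]
b s 0.54 m [ 0.561 -0.001] q mod180 62.3 ratio 3.1 exp [ 0.563 -0.005]
c None
d None
go [134.1 -44.3  -0.3] wz -1.574
```

All four knobs are near 1.1 rad. Round 2 starts with d and b, since the tool is already aligned with d.

Request:
carry_out --commands '[[0.55,[-2.4,-2.6,40],[0,0,0]],[0.55,[0,0,39],[0,0,0]],[0.55,[0,0,0],[0,0,0]],[1,[0,0,0],[0,0,0]],[1,[0,0,0],[0,0,0]],[1,[0,0,0],[0,0,0]],[1,[0,0,0],[0,0,0]],[1,[0,0,0],[0,0,0]]]'

```text
time_s: 57.45
ee_pos: [0.6302, -0.1931, 0.0921]
eef_rot: [3.14, -0.0, 0.824]
force: [-0.8, -1.6, 7.3]
grip_width: 0.0138
grip_force: 25.0
```

Request:
carry_out --commands '[[1,[0,0,0],[0,0,0.172]],[1,[0,0,0],[0,0,0.172]],[1,[0,0,0],[0,0,0.172]],[1,[0,0,0],[0,0,0.172]],[1,[0,0,0],[0,0,0.172]],[1,[0,0,0],[0,0,0.172]],[1,[0,0,0],[0,0,0]]]'

```text
time_s: 58.32
ee_pos: [0.6301, -0.1918, 0.0921]
eef_rot: [-3.14, -0.001, -0.21]
force: [-2.1, 6.4, 7.2]
grip_width: 0.0137
grip_force: 25.0
```

Request:
carry_out --commands '[[0.5,[0,0,0],[0,0,0]],[0.5,[0,0,0],[0,0,0]],[0.5,[0,0,0],[0,0,0]],[0.5,[0,0,-40],[0,0,0]],[0.5,[0,0,-38],[0,0,0]],[0.5,[0,0,0],[0,0,0]]]'

```text
time_s: 59.08
ee_pos: [0.6309, -0.1932, 0.1723]
eef_rot: [3.141, -0.005, -0.207]
force: [0.4, -0.3, 0.1]
grip_width: 0.0469
grip_force: 0.0
```

Request:
carry_out --commands '[[0.5,[-26.6,-42.3,0],[0,0,0]],[0.5,[-26.6,-42.3,0],[0,0,0]],[0.5,[-26.6,-42.3,0],[0,0,0]],[0.5,[-26.6,-42.3,0],[0,0,-0.172]],[0.5,[0,0,0],[0,0,-0.172]],[0.5,[0,0,0],[0,0,-0.172]],[0.5,[0,0,0],[0,0,-0.172]],[0.5,[0,0,0],[0,0,-0.172]],[0.5,[0,0,0],[0,0,-0.172]],[0.5,[0,0,0],[0,0,0]]]'

```text
time_s: 60.32
ee_pos: [0.5602, -0.0053, 0.1682]
eef_rot: [-3.141, 0.001, 0.824]
force: [0.4, 0.1, -0.8]
grip_width: 0.0471
grip_force: 0.0
```

```bash
sed -i 's/^C=np.array.*;PH/C=np.array([.5965,-.099]);PH/' h.py
python3 - <<'E'
from h import *
st();bars('wrist')
k=K('b');go(k[0],k[1],.093,np.radians(47.3))
E
```

```text
60.33 [ 0.5602 -0.0053  0.1682] [-3.141e+00  1.000e-03  8.240e-01] w 0.0471 gf 0.0 F [ 0.4  0.1 -0.8] q [-0.07  0.33  1.51 -0.    1.3   0.67]
a s 0.7 m [ 0.692 -0.065] q mod180 65.2 ratio 3.5 exp [ 0.69  -0.064]
b s 0.71 m [ 0.563 -0.004] q mod180 62.0 ratio 4.0 exp [ 0.562 -0.005]
c s 0.72 m [ 0.499 -0.132] q mod180 74.9 ratio 1.8 exp [ 0.503 -0.134]
d s 0.75 m [ 0.654 -0.192] q mod180 6.7 ratio 4.8 exp [ 0.631 -0.193]
go [ 0.8  0.9 75.9] wz -0.003
```

Request:
carry_out --commands '[[0.55,[1,1,40],[0,0,0]],[0.55,[0,0,36],[0,0,0]],[0.55,[0,0,0],[0,0,0]],[1,[0,0,0],[0,0,0]],[1,[0,0,0],[0,0,0]],[1,[0,0,0],[0,0,0]],[1,[0,0,0],[0,0,0]],[1,[0,0,0],[0,0,0]]]'

```text
time_s: 61.58
ee_pos: [0.5618, -0.0047, 0.094]
eef_rot: [-3.141, -0.001, 0.825]
force: [-5.0, 4.0, 6.3]
grip_width: 0.0135
grip_force: 25.0
```

Request:
carry_out --commands '[[1,[0,0,0],[0,0,0.172]],[1,[0,0,0],[0,0,0.172]],[1,[0,0,0],[0,0,0.172]],[1,[0,0,0],[0,0,0.172]],[1,[0,0,0],[0,0,0.172]],[1,[0,0,0],[0,0,0.172]],[1,[0,0,0],[0,0,0]]]'

```text
time_s: 62.45
ee_pos: [0.5618, -0.0046, 0.0939]
eef_rot: [-3.141, 0.0, -0.21]
force: [-4.8, 3.8, 6.3]
grip_width: 0.0133
grip_force: 25.0
```

Request:
carry_out --commands '[[0.5,[0,0,0],[0,0,0]],[0.5,[0,0,0],[0,0,0]],[0.5,[0,0,0],[0,0,0]],[0.5,[0,0,-40],[0,0,0]],[0.5,[0,0,-38],[0,0,0]],[0.5,[45.9,10.5,0],[0,0,0]],[0.5,[45.9,10.5,0],[0,0,0]],[0.5,[45.9,10.5,0],[0,0,0]],[0.5,[0,0,0],[0,0,-0.174]],[0.5,[0,0,0],[0,0,-0.174]]]'

```text
time_s: 63.7
ee_pos: [0.6903, -0.0647, 0.1701]
eef_rot: [-3.141, 0.001, 0.146]
force: [-0.6, 0.1, 0.8]
grip_width: 0.0469
grip_force: 0.0
```

Request:
carry_out --commands '[[0.5,[0,0,0],[0,0,-0.174]],[0.5,[0,0,0],[0,0,-0.174]],[0.5,[0,0,0],[0,0,-0.174]],[0.5,[0,0,0],[0,0,-0.174]],[0.5,[0,0,0],[0,0,-0.174]],[0.5,[0,0,0],[0,0,-0.174]],[0.5,[0,0,0],[0,0,-0.174]],[0.5,[0,0,0],[0,0,-0.174]],[0.5,[0,0,0],[0,0,-0.174]],[0.5,[0,0,0],[0,0,-0.174]]]'

```text
time_s: 64.95
ee_pos: [0.6902, -0.0644, 0.1708]
eef_rot: [-3.141, -0.0, 1.886]
force: [0.2, -1.2, -0.1]
grip_width: 0.0472
grip_force: 0.0
```

Request:
carry_out --commands '[[0.5,[0,0,0],[0,0,-0.174]],[0.5,[0,0,0],[0,0,-0.174]],[0.5,[0,0,0],[0,0,-0.174]],[0.5,[0,0,0],[0,0,0]]]'

```text
time_s: 65.45
ee_pos: [0.6902, -0.0644, 0.1709]
eef_rot: [-3.141, -0.0, 2.401]
force: [-0.3, -0.5, 0.4]
grip_width: 0.0466
grip_force: 0.0
```

Run:
```python
from h import *
st();bars('wrist')
k=K('a');go(k[0],k[1],.093,np.radians(137.4))
```

```text
65.45 [ 0.6902 -0.0644  0.1709] [-3.141 -0.     2.401] w 0.0466 gf 0.0 F [-0.3 -0.5  0.4] q [-0.15  0.64  1.05 -0.    1.45 -0.98]
a s 0.65 m [ 0.692 -0.065] q mod180 62.9 ratio 3.7 exp [ 0.69  -0.064]
b s 0.57 m [ 0.571 -0.007] q mod180 120.8 ratio 2.9 exp [ 0.562 -0.005]
c s 0.82 m [ 0.505 -0.13 ] q mod180 68.5 ratio 1.7 exp [ 0.503 -0.134]
d s 0.73 m [ 0.624 -0.187] q mod180 94.9 ratio 1.3 exp [ 0.631 -0.193]
go [ 0.1  0.2 78. ] wz 0.002
```

Request:
carry_out --commands '[[0.55,[0,0,40],[0,0,0]],[0.55,[0,0,38],[0,0,0]],[0.55,[0,0,0],[0,0,0]],[1,[0,0,0],[0,0,0]],[1,[0,0,0],[0,0,0]],[1,[0,0,0],[0,0,0]],[1,[0,0,0],[0,0,0]],[1,[0,0,0],[0,0,0]]]'

```text
time_s: 66.7
ee_pos: [0.6908, -0.0641, 0.0942]
eef_rot: [3.14, 0.001, 2.403]
force: [0.2, 2.3, 5.9]
grip_width: 0.0132
grip_force: 25.0
```

Request:
carry_out --commands '[[1,[0,0,0],[0,0,0.172]],[1,[0,0,0],[0,0,0.172]],[1,[0,0,0],[0,0,0.172]],[1,[0,0,0],[0,0,0.172]],[1,[0,0,0],[0,0,0.172]],[1,[0,0,0],[0,0,0.172]],[1,[0,0,0],[0,0,0]]]'

```text
time_s: 67.58
ee_pos: [0.6901, -0.0643, 0.0941]
eef_rot: [3.142, 0.0, 1.368]
force: [-4.4, 1.6, 8.2]
grip_width: 0.0133
grip_force: 25.0
```

Request:
carry_out --commands '[[0.5,[0,0,0],[0,0,0]],[0.5,[0,0,0],[0,0,0]],[0.5,[0,0,0],[0,0,0]],[0.5,[0,0,-40],[0,0,0]],[0.5,[0,0,-38],[0,0,0]],[0.5,[0,0,0],[0,0,0]]]'

```text
time_s: 68.32
ee_pos: [0.6914, -0.0646, 0.1745]
eef_rot: [3.136, -0.0, 1.371]
force: [0.4, 0.2, -0.7]
grip_width: 0.047
grip_force: 0.0
```

Request:
carry_out --commands '[[0.5,[-26.5,-42.4,0],[0,0,0]],[0.5,[-26.5,-42.4,0],[0,0,0]],[0.5,[-26.5,-42.4,0],[0,0,0]],[0.5,[-26.5,-42.4,0],[0,0,-0.172]],[0.5,[0,0,0],[0,0,-0.172]],[0.5,[0,0,0],[0,0,-0.172]],[0.5,[0,0,0],[0,0,-0.172]],[0.5,[0,0,0],[0,0,-0.172]],[0.5,[0,0,0],[0,0,-0.172]],[0.5,[0,0,0],[0,0,0]]]'

```text
time_s: 69.58
ee_pos: [0.5026, -0.1344, 0.1703]
eef_rot: [-3.141, -0.001, 2.402]
force: [0.9, 0.3, 0.4]
grip_width: 0.0473
grip_force: 0.0
```

Run:
```python
from h import *
st();bars('wrist')
k=K('c');go(k[0],k[1],.093,np.radians(137.4))
```

```text
69.58 [ 0.5026 -0.1344  0.1703] [-3.141e+00 -1.000e-03  2.402e+00] w 0.0473 gf 0.0 F [0.9 0.3 0.4] q [-0.33  0.24  1.62 -0.    1.28 -1.16]
a s 0.49 m [ 0.69  -0.041] q mod180 8.6 ratio 6.8 exp [ 0.69  -0.064]
b s 0.66 m [ 0.563 -0.005] q mod180 116.3 ratio 2.2 exp [ 0.562 -0.005]
c s 0.77 m [ 0.502 -0.132] q mod180 64.6 ratio 3.9 exp [ 0.503 -0.134]
d s 0.66 m [ 0.638 -0.195] q mod180 122.9 ratio 2.5 exp [ 0.631 -0.193]
go [ 0.4  0.4 77.9] wz 0.002
```

Request:
carry_out --commands '[[0.55,[0.5,0,40],[0,0,0]],[0.55,[0,0,38],[0,0,0]],[0.55,[0,0,0],[0,0,0]],[1,[0,0,0],[0,0,0]],[1,[0,0,0],[0,0,0]],[1,[0,0,0],[0,0,0]],[1,[0,0,0],[0,0,0]],[1,[0,0,0],[0,0,0]]]'

```text
time_s: 70.82
ee_pos: [0.5034, -0.1338, 0.094]
eef_rot: [3.14, 0.002, 2.402]
force: [3.4, 3.2, 3.3]
grip_width: 0.0131
grip_force: 24.9
```

Request:
carry_out --commands '[[1,[0,0,0],[0,0,0.172]],[1,[0,0,0],[0,0,0.172]],[1,[0,0,0],[0,0,0.172]],[1,[0,0,0],[0,0,0.172]],[1,[0,0,0],[0,0,0.172]],[1,[0,0,0],[0,0,0.172]],[1,[0,0,0],[0,0,0]]]'

```text
time_s: 71.7
ee_pos: [0.5025, -0.1342, 0.094]
eef_rot: [3.141, 0.0, 1.368]
force: [-4.8, 0.3, 7.3]
grip_width: 0.0139
grip_force: 24.9
```

Request:
carry_out --commands '[[0.5,[0,0,0],[0,0,0]],[0.5,[0,0,0],[0,0,0]],[0.5,[0,0,0],[0,0,0]],[0.5,[0,0,-50],[0,0,0]],[0.5,[0,0,-60],[0,0,0]],[0.5,[0,0,-50],[0,0,0]],[0.5,[0,0,0],[0,0,0]]]'

```text
time_s: 72.58
ee_pos: [0.5037, -0.1345, 0.2567]
eef_rot: [3.135, 0.001, 1.371]
force: [1.3, 0.2, -0.1]
grip_width: 0.0469
grip_force: 0.0
```

Run:
```python
from h import *
st();bars('wrist');bars('top')
k=K('c');go(k[0],k[1],.093,np.radians(78.4))
```

```text
72.58 [ 0.5037 -0.1345  0.2567] [3.135e+00 1.000e-03 1.371e+00] w 0.0469 gf 0.0 F [ 1.3  0.2 -0.1] q [-0.33  0.18  1.49  0.    1.46 -0.13]
a s 0.74 m [ 0.689 -0.065] q mod180 127.3 ratio 1.9 exp [ 0.69  -0.064]
b s 0.89 m [ 0.565 -0.006] q mod180 121.7 ratio 2.6 exp [ 0.562 -0.005]
c s 0.88 m [ 0.503 -0.132] q mod180 123.4 ratio 3.6 exp [ 0.503 -0.134]
d s 0.72 m [ 0.629 -0.191] q mod180 127.7 ratio 2.9 exp [ 0.631 -0.193]
a None
b s 0.54 m [ 0.711 -0.354] q mod180 -24.7 ratio 1.3 exp [ 0.562 -0.005]
c None
d None
go [  0.3   0.4 159.6] wz 0.002
```

Round 2 is complete (all about 2.13 rad). Round 3 starts with c, then a.

Request:
carry_out --commands '[[0.55,[0,0,60],[0,0,0]],[0.55,[0,0,60],[0,0,0]],[0.55,[0,0,40],[0,0,0]],[0.55,[0,0,0],[0,0,0]],[1,[0,0,0],[0,0,0]],[1,[0,0,0],[0,0,0]],[1,[0,0,0],[0,0,0]],[1,[0,0,0],[0,0,0]],[1,[0,0,0],[0,0,0]]]'

```text
time_s: 74.2
ee_pos: [0.5028, -0.1343, 0.0941]
eef_rot: [3.141, 0.0, 1.371]
force: [-4.0, -0.1, 7.2]
grip_width: 0.0129
grip_force: 25.0
```

Request:
carry_out --commands '[[1,[0,0,0],[0,0,0.18]],[1,[0,0,0],[0,0,0.18]],[1,[0,0,0],[0,0,0.18]],[1,[0,0,0],[0,0,0.18]],[1,[0,0,0],[0,0,0.18]],[1,[0,0,0],[0,0,0.18]],[1,[0,0,0],[0,0,0]]]'

```text
time_s: 75.08
ee_pos: [0.5024, -0.1336, 0.094]
eef_rot: [-3.141, -0.0, 0.288]
force: [-6.1, 6.6, 9.7]
grip_width: 0.0137
grip_force: 25.3
```

Request:
carry_out --commands '[[0.5,[0,0,0],[0,0,0]],[0.5,[0,0,0],[0,0,0]],[0.5,[0,0,0],[0,0,0]],[0.5,[0,0,-40],[0,0,0]],[0.5,[0,0,-38],[0,0,0]],[0.5,[0,0,0],[0,0,0]]]'

```text
time_s: 75.82
ee_pos: [0.5037, -0.1346, 0.1736]
eef_rot: [3.139, -0.004, 0.291]
force: [0.0, 0.5, -1.6]
grip_width: 0.047
grip_force: 0.0
```

Request:
carry_out --commands '[[0.5,[49.8,-3.5,0],[0,0,0]],[0.5,[49.8,-3.5,0],[0,0,0]],[0.5,[49.8,-3.5,0],[0,0,0]],[0.5,[49.8,-3.5,0],[0,0,-0.18]],[0.5,[0,0,0],[0,0,-0.18]],[0.5,[0,0,0],[0,0,-0.18]],[0.5,[0,0,0],[0,0,-0.18]],[0.5,[0,0,0],[0,0,-0.18]],[0.5,[0,0,0],[0,0,-0.18]],[0.5,[0,0,0],[0,0,0]]]'

```text
time_s: 77.08
ee_pos: [0.6891, -0.0637, 0.1697]
eef_rot: [-3.14, 0.0, 1.369]
force: [0.9, -0.4, 0.5]
grip_width: 0.047
grip_force: 0.0
```

Run:
```python
from h import *
st();bars('wrist')
k=K('a');go(k[0],k[1],.093,np.radians(78.4))
```

```text
77.08 [ 0.6891 -0.0637  0.1697] [-3.14   0.     1.369] w 0.047 gf 0.0 F [ 0.9 -0.4  0.5] q [-0.15  0.64  1.06 -0.    1.45  0.06]
a s 0.32 m [ 0.63  -0.192] q mod180 33.5 ratio 1.6 exp [ 0.69  -0.064]
b s 0.89 m [ 0.563 -0.005] q mod180 119.6 ratio 3.7 exp [ 0.562 -0.005]
c s 0.51 m [ 0.629 -0.192] q mod180 32.3 ratio 1.6 exp [ 0.503 -0.134]
d s 0.76 m [ 0.63  -0.192] q mod180 123.9 ratio 1.6 exp [ 0.631 -0.193]
go [-0.2  1.  77.8] wz -0.0
```

Request:
carry_out --commands '[[0.55,[0,1,40],[0,0,0]],[0.55,[0,0,38],[0,0,0]],[0.55,[0,0,0],[0,0,0]],[1,[0,0,0],[0,0,0]],[1,[0,0,0],[0,0,0]],[1,[0,0,0],[0,0,0]],[1,[0,0,0],[0,0,0]],[1,[0,0,0],[0,0,0]]]'

```text
time_s: 78.32
ee_pos: [0.6904, -0.0639, 0.0942]
eef_rot: [3.141, -0.0, 1.37]
force: [-4.8, 0.2, 4.9]
grip_width: 0.0133
grip_force: 25.0
```

Request:
carry_out --commands '[[1,[0,0,0],[0,0,0.18]],[1,[0,0,0],[0,0,0.18]],[1,[0,0,0],[0,0,0.18]],[1,[0,0,0],[0,0,0.18]],[1,[0,0,0],[0,0,0.18]],[1,[0,0,0],[0,0,0.18]],[1,[0,0,0],[0,0,0]]]'

```text
time_s: 79.2
ee_pos: [0.6901, -0.0636, 0.0941]
eef_rot: [-3.141, 0.0, 0.289]
force: [-6.3, 2.3, 7.5]
grip_width: 0.0134
grip_force: 26.1
```

Request:
carry_out --commands '[[0.5,[0,0,0],[0,0,0]],[0.5,[0,0,0],[0,0,0]],[0.5,[0,0,0],[0,0,0]],[0.5,[0,0,-40],[0,0,0]],[0.5,[0,0,-38],[0,0,0]],[0.5,[0,0,0],[0,0,-0.1763]],[0.5,[0,0,0],[0,0,-0.1763]],[0.5,[0,0,0],[0,0,-0.1763]],[0.5,[0,0,0],[0,0,-0.1763]],[0.5,[0,0,0],[0,0,-0.1763]]]'

```text
time_s: 80.45
ee_pos: [0.6903, -0.064, 0.1709]
eef_rot: [-3.141, 0.0, 1.178]
force: [-0.3, -0.3, 0.4]
grip_width: 0.0469
grip_force: 0.0
```

Request:
carry_out --commands '[[0.5,[0,0,0],[0,0,-0.1763]],[0.5,[0,0,0],[0,0,-0.1763]],[0.5,[0,0,0],[0,0,-0.1763]],[0.5,[0,0,0],[0,0,-0.1763]],[0.5,[0,0,0],[0,0,-0.1763]],[0.5,[0,0,0],[0,0,-0.1763]],[0.5,[0,0,0],[0,0,-0.1763]],[0.5,[0,0,0],[0,0,-0.1763]],[0.5,[0,0,0],[0,0,-0.1763]],[0.5,[0,0,0],[0,0,-0.1763]]]'

```text
time_s: 81.7
ee_pos: [0.6903, -0.064, 0.1709]
eef_rot: [-3.142, -0.0, 2.941]
force: [-1.1, 0.2, -0.5]
grip_width: 0.0471
grip_force: 0.0
```

Run:
```python
from h import *
st();bars('wrist')
k=K('b');go(k[0],k[1],.17,np.radians(168.2))
```

```text
81.7 [ 0.6903 -0.064   0.1709] [-3.142 -0.     2.941] w 0.0471 gf 0.0 F [-1.1  0.2 -0.5] q [-0.15  0.64  1.05 -0.    1.45 -1.52]
a s 0.8 m [ 0.689 -0.064] q mod180 1.9 ratio 3.4 exp [ 0.69  -0.064]
b s 0.81 m [ 0.573 -0.008] q mod180 122.6 ratio 2.2 exp [ 0.562 -0.005]
c s 0.58 m [ 0.612 -0.092] q mod180 123.5 ratio 1.4 exp [ 0.503 -0.134]
d s 0.75 m [ 0.63  -0.191] q mod180 128.9 ratio 1.9 exp [ 0.631 -0.193]
go [138.1  30.4   1. ] wz -0.005
```

Request:
carry_out --commands '[[0.55,[46,10.1,0],[0,0,0]],[0.55,[46,10.1,0],[0,0,0]],[0.55,[46,10.2,0],[0,0,0]],[0.55,[0,0,40],[0,0,0]],[0.55,[0,0,38],[0,0,0]],[0.55,[0,0,0],[0,0,0]],[1,[0,0,0],[0,0,0]],[1,[0,0,0],[0,0,0]],[1,[0,0,0],[0,0,0]],[1,[0,0,0],[0,0,0]]]'

```text
time_s: 83.2
ee_pos: [0.5622, -0.0048, 0.0941]
eef_rot: [3.14, 0.002, 2.935]
force: [0.8, 7.9, 2.7]
grip_width: 0.0133
grip_force: 25.0
```

Request:
carry_out --commands '[[1,[0,0,0],[0,0,0]],[1,[0,0,0],[0,0,0.18]],[1,[0,0,0],[0,0,0.18]],[1,[0,0,0],[0,0,0.18]],[1,[0,0,0],[0,0,0.18]],[1,[0,0,0],[0,0,0.18]],[1,[0,0,0],[0,0,0.18]],[1,[0,0,0],[0,0,0]]]'

```text
time_s: 84.2
ee_pos: [0.562, -0.0052, 0.094]
eef_rot: [3.14, -0.0, 1.856]
force: [-0.2, 5.2, 5.3]
grip_width: 0.0135
grip_force: 26.1
```

Request:
carry_out --commands '[[0.5,[0,0,0],[0,0,0]],[0.5,[0,0,0],[0,0,0]],[0.5,[0,0,0],[0,0,0]],[0.5,[0,0,-40],[0,0,0]],[0.5,[0,0,-38],[0,0,0]],[0.5,[0,0,0],[0,0,0]]]'

```text
time_s: 84.95
ee_pos: [0.5627, -0.006, 0.1738]
eef_rot: [3.137, 0.002, 1.855]
force: [0.2, -0.4, -0.5]
grip_width: 0.047
grip_force: 0.0
```

Request:
carry_out --commands '[[0.5,[-49.9,3.3,0],[0,0,0]],[0.5,[-49.9,3.3,0],[0,0,0]],[0.5,[-49.9,3.3,0],[0,0,0]],[0.5,[-49.9,3.3,0],[0,0,-0.18]],[0.5,[0,0,0],[0,0,-0.18]],[0.5,[0,0,0],[0,0,-0.18]],[0.5,[0,0,0],[0,0,-0.18]],[0.5,[0,0,0],[0,0,-0.18]],[0.5,[0,0,0],[0,0,-0.18]],[0.5,[0,0,0],[0,0,0]]]'

```text
time_s: 86.2
ee_pos: [0.6298, -0.1937, 0.1698]
eef_rot: [3.141, -0.002, 2.934]
force: [-0.5, 0.1, 0.1]
grip_width: 0.0471
grip_force: 0.0
```

Run:
```python
from h import *
st();bars('wrist')
k=K('d');go(k[0],k[1],.093,np.radians(168.4))
```

```text
86.2 [ 0.6298 -0.1937  0.1698] [ 3.141e+00 -2.000e-03  2.934e+00] w 0.0471 gf 0.0 F [-0.5  0.1  0.1] q [-0.35  0.56  1.18 -0.    1.4  -1.72]
a s 0.97 m [ 0.686 -0.066] q mod180 -8.1 ratio 2.8 exp [ 0.69  -0.064]
b s 0.59 m [ 0.565 -0.014] q mod180 3.4 ratio 2.4 exp [ 0.562 -0.005]
c None
d s 0.68 m [ 0.631 -0.192] q mod180 123.1 ratio 3.9 exp [ 0.631 -0.193]
go [-1.1  1.2 77.8] wz -0.006
```

Request:
carry_out --commands '[[0.55,[-1,1,40],[0,0,0]],[0.55,[0,0,38],[0,0,0]],[0.55,[0,0,0],[0,0,0]],[1,[0,0,0],[0,0,0]],[1,[0,0,0],[0,0,0]],[1,[0,0,0],[0,0,0]],[1,[0,0,0],[0,0,0]],[1,[0,0,0],[0,0,0]]]'

```text
time_s: 87.45
ee_pos: [0.632, -0.1922, 0.0942]
eef_rot: [3.141, 0.002, 2.935]
force: [0.3, 5.3, 3.1]
grip_width: 0.0136
grip_force: 25.0
```

Request:
carry_out --commands '[[1,[0,0,0],[0,0,0.18]],[1,[0,0,0],[0,0,0.18]],[1,[0,0,0],[0,0,0.18]],[1,[0,0,0],[0,0,0.18]],[1,[0,0,0],[0,0,0.18]],[1,[0,0,0],[0,0,0.18]],[1,[0,0,0],[0,0,0]]]'

```text
time_s: 88.32
ee_pos: [0.6319, -0.193, 0.0942]
eef_rot: [3.14, 0.001, 1.857]
force: [-0.9, 1.4, 6.9]
grip_width: 0.0135
grip_force: 25.2
```

Request:
carry_out --commands '[[0.5,[0,0,0],[0,0,0]],[0.5,[0,0,0],[0,0,0]],[0.5,[0,0,0],[0,0,0]],[0.5,[0,0,-50],[0,0,0]],[0.5,[0,0,-60],[0,0,0]],[0.5,[0,0,-60],[0,0,0]],[0.5,[0,0,-60],[0,0,0]],[0.5,[0,0,0],[0,0,0]]]'

```text
time_s: 89.32
ee_pos: [0.6321, -0.1933, 0.3283]
eef_rot: [3.135, 0.005, 1.856]
force: [-0.1, -0.2, -0.2]
grip_width: 0.047
grip_force: 0.0
```

Run:
```python
from h import *
st();bars('wrist');pl(['rod_grip','holder_hole','button_top','lid_handle'],'scene','top')
go(.45,.374,.30,np.pi/2)
```

```text
89.33 [ 0.6321 -0.1933  0.3283] [3.135 0.005 1.856] w 0.047 gf 0.0 F [-0.1 -0.2 -0.2] q [-0.35  0.52  0.89 -0.    1.73 -0.64]
a s 0.96 m [ 0.69  -0.065] q mod180 -1.6 ratio 3.6 exp [ 0.69  -0.064]
b s 0.59 m [ 0.569 -0.025] q mod180 -2.5 ratio 1.7 exp [ 0.562 -0.005]
c s 0.95 m [ 0.504 -0.134] q mod180 1.7 ratio 3.6 exp [ 0.503 -0.134]
d s 0.75 m [ 0.631 -0.191] q mod180 -0.1 ratio 3.8 exp [ 0.631 -0.193]
rod_grip scene [([0.4504, 0.3746, 0.106], 0.53), ([0.5963, -0.0998, 0.1052], 0.2)]
holder_hole scene [([0.2798, 0.219, 0.0703], 0.9), ([0.4294, 0.4857, 0.0762], 0.88), ([0.4514, 0.3747, 0.0719], 0.8), ([0.3246, 0.3819, 0.0685], 0.67), ([0.5492, 0.508, 0.0655], 0.64)]
button_top scene []
lid_handle scene [([0.5998, -0.0987, 0.1071], 0.97), ([0.4476, 0.376, 0.1088], 0.23)]
rod_grip top [([0.4479, 0.3701, 0.1065], 0.54)]
holder_hole top [([0.4259, 0.4833, 0.0654], 0.87), ([0.2711, 0.217, 0.0689], 0.73), ([0.5443, 0.5108, 0.0743], 0.7), ([0.3249, 0.3819, 0.0679], 0.65), ([0.4494, 0.373, 0.0665], 0.55), ([0.5623, -0.0065, 0.1118], 0.28)]
button_top top []
lid_handle top [([0.5958, -0.0975, 0.1047], 0.93), ([0.6562, 0.4716, 0.001], 0.55)]
go [595. -15.  23.] wz 0.284
```

All four knobs are home (0 mod 180° after three rounds). On to the rod.

Request:
carry_out --commands '[[0.4,[0,0,0],[0,0,0.143]],[0.4,[0,0,0],[0,0,0.143]],[0.4,[57,-18.3,0],[0,0,0]],[0.4,[57,-18.3,0],[0,0,0]],[0.4,[57,-18.3,0],[0,0,0]],[0.4,[57,-18.3,0],[0,0,0]],[0.4,[57,-18.3,0],[0,0,0]],[0.4,[57,-18.3,0],[0,0,0]],[0.4,[57,-18.3,0],[0,0,0]],[0.4,[57,-18.3,0],[0,0,0]]]'

```text
time_s: 91.32
ee_pos: [0.4848, 0.265, 0.3233]
eef_rot: [3.141, -0.0, 1.569]
force: [0.8, -0.2, -0.3]
grip_width: 0.0565
grip_force: 0.0
```

Request:
carry_out --commands '[[0.4,[57,-18.3,10],[0,0,0]],[0.4,[50,-18,20],[0,0,0]],[0.4,[0,0,0],[0,0,0]],[0.4,[0,0,0],[0,0,0]]]'

```text
time_s: 91.82
ee_pos: [0.4498, 0.3701, 0.2934]
eef_rot: [3.141, -0.0, 1.569]
force: [-0.1, -0.6, 0.3]
grip_width: 0.0565
grip_force: 0.0
```

Run:
```python
from h import *
st();c=cam('wrist','w20.png')
for n in('rod_grip','holder_hole','button_top'):print(n,[(np.round(r['at'],4).tolist(),round(r['score'],2),np.round(pix(c,r['at'])).tolist()) for r in ctrl.place_of(n,'wrist')])
cv2.imwrite('pics/w20.png',c['img'])
```

```text
91.83 [0.4498 0.3701 0.2934] [ 3.141 -0.     1.569] w 0.0565 gf 0.0 F [-0.1 -0.6  0.3] q [ 0.63  0.32  1.24 -0.    1.58  0.63]
rod_grip [([0.4484, 0.3714, 0.1038], 0.61, [255.0, 173.0])]
holder_hole [([0.3292, 0.3848, 0.0705], 0.95, [159.0, 158.0]), ([0.5444, 0.5126, 0.0667], 0.91, [337.0, 48.0]), ([0.5691, 0.3743, 0.0439], 0.68, [346.0, 163.0]), ([0.2773, 0.2195, 0.0676], 0.64, [130.0, 279.0]), ([0.4509, 0.3699, 0.068], 0.56, [257.0, 169.0])]
button_top []
```

View pics/w20.png

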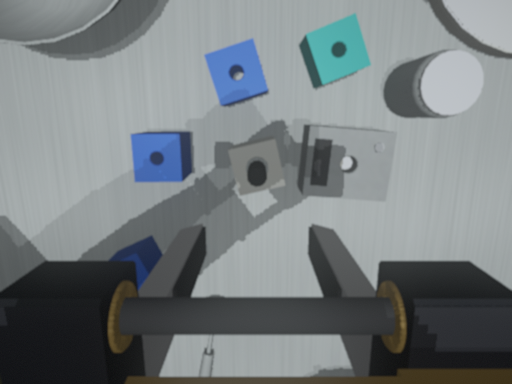

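The wrist view shows the rod handle in the white block at (257,172) and the bore of the grey box at (348,163), with blue and turquoise look-alikes around them.

Request:
carry_out --commands '[[0.4,[2,-1,60],[0,0,0]],[0.4,[0,0,60],[0,0,0]],[0.4,[0,0,50],[0,0,0]],[0.4,[0,0,36],[0,0,0]],[0.4,[0,0,0],[0,0,0]],[1,[0,0,0],[0,0,0]],[1,[0,0,0],[0,0,0]],[1,[0,0,0],[0,0,0]],[1,[0,0,0],[0,0,0]],[1,[0,0,0],[0,0,0]]]' --squeeze 35

```text
time_s: 93.28
ee_pos: [0.4488, 0.3726, 0.0876]
eef_rot: [3.141, -0.001, 1.569]
force: [-0.0, -0.5, 4.7]
grip_width: 0.0214
grip_force: 35.0
```

Run:
```python
from h import *
st();c=cam('wrist')
import pickle
im=cv2.imread('pics/w20.png')
# bore: dark/bright blob in saved image; need its extrinsics -> use pose offset: reproject with current camera shifted
o=ctrl.get_obs()['ee_pos'];R=cv2.Rodrigues(np.array(c['rvec']))[0];t=np.array(c['tvec']).ravel()
sh=np.array([.4498,.3701,.2934])-o
c2=dict(c);c2['tvec']=t-R@sh
g=cv2.cvtColor(im[140:186,325:375],6);cv2.imwrite('pics/bore.png',cv2.resize(g,None,fx=10,fy=10,interpolation=cv2.INTER_CUBIC))
print(ray(c2,(348.5,163),.06),ray(c2,(348.5,163),.044),pix(c2,[.5691,.3743,.06]))
# box corners of top plate from image
for uv in((310,124),(396,133),(389,200),(303,192)):print(ray(c2,uv,.06))
```

```text
93.28 [0.4488 0.3726 0.0876] [ 3.141e+00 -1.000e-03  1.569e+00] w 0.0214 gf 35.0 F [-0.  -0.5  4.7] q [0.63 0.46 1.52 0.   1.16 0.63]
[0.5678632  0.37687448 0.06      ] [0.57215278 0.37467428 0.044     ] [349.34410442 164.99919603]
[0.51693109 0.42577969 0.06      ]
[0.6251366  0.41455773 0.06      ]
[0.62396049 0.32800901 0.06      ]
[0.5107823  0.33895921 0.06      ]
```

View pics/bore.png

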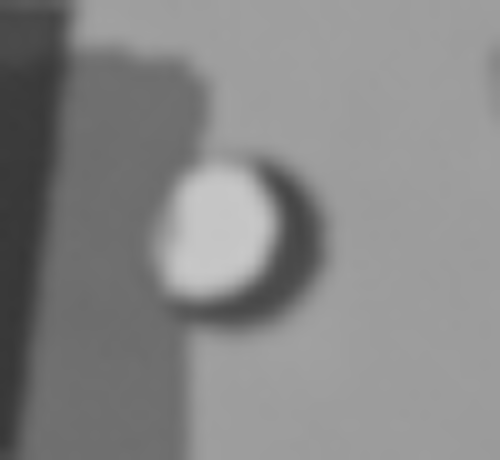

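The bore's centre in the crop is (240,242), about (0.569, 0.375) in the world. The rod is gripped (21.4 mm, 35 N).

Request:
carry_out --commands '[[1,[0,0,-15],[0,0,0]],[1,[0,0,-35],[0,0,0]],[1,[0,0,-35],[0,0,0]],[1,[0,0,0],[0,0,0]],[1,[1,30,0],[0,0,0]],[1,[1,40,0],[0,0,0]],[1,[1,35,0],[0,0,0]],[1,[0,15,0],[0,0,0]],[1,[0,0,0],[0,0,0]],[1,[0,0,0],[0,0,0]]]'

```text
time_s: 94.58
ee_pos: [0.5678, 0.3752, 0.1715]
eef_rot: [-3.141, 0.0, 1.569]
force: [0.6, -0.8, -1.7]
grip_width: 0.0212
grip_force: 34.9
```

Run:
```python
from h import *
st();pl('rod_grip','wrist','scene')
a=cam('scene')
u=[int(v) for v in pix(a,[.569,.375,.09])]
i=a['img'].copy()
cv2.imwrite('pics/r1.png',cv2.resize(i[u[1]-50:u[1]+40,u[0]-60:u[0]+60],(800,600),interpolation=cv2.INTER_CUBIC));print(u)
```

```text
94.58 [0.5678 0.3752 0.1715] [-3.141  0.     1.569] w 0.0212 gf 34.9 F [ 0.6 -0.8 -1.7] q [0.53 0.61 1.1  0.   1.43 0.53]
rod_grip wrist [([0.5684, 0.3722, 0.1847], 0.59)]
rod_grip scene [([0.567, 0.3767, 0.1915], 0.53)]
[384, 239]
```

View pics/r1.png

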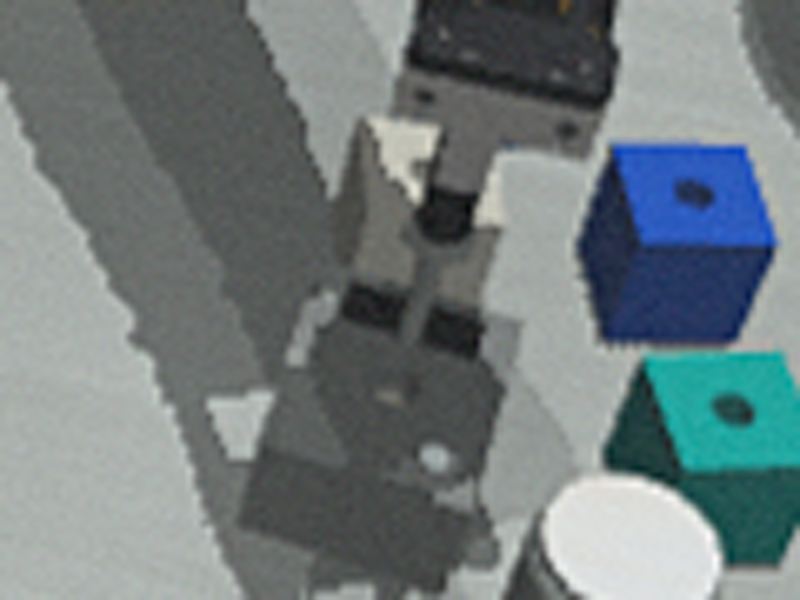

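The crop shows the rod hanging upright, its tip at (415,340), just above the bore at (395,393).

Run:
```python
from h import *
a=cam('scene')
print(ray(a,(386.2,239.5),.092),ray(a,(383.2,247.9),.06),pix(a,[.5684,.374,.092]),pix(a,[.569,.375,.06]))
g=cv2.cvtColor(a['img'],6)
print(g[225:256,376:394].tolist().__str__().replace('], [','\n'))
```

```text
[0.57017527 0.37848707 0.092     ] [0.57569394 0.3770266  0.06      ] [384.66224538 238.61996107] [382.82077852 245.93729999]
[[71, 78, 104, 105, 108, 108, 104, 108, 100, 75, 81, 79, 70, 61, 47, 48, 50, 74
75, 82, 105, 112, 109, 104, 107, 109, 111, 88, 76, 83, 93, 88, 77, 79, 84, 83
70, 98, 111, 105, 107, 105, 108, 113, 109, 109, 86, 75, 83, 89, 88, 88, 89, 87
74, 103, 109, 107, 114, 105, 108, 107, 107, 113, 82, 71, 83, 89, 85, 91, 99, 101
89, 101, 105, 105, 106, 105, 111, 107, 113, 109, 73, 74, 81, 84, 100, 113, 111, 110
86, 83, 93, 91, 98, 101, 100, 107, 109, 101, 74, 73, 80, 83, 106, 108, 112, 109
60, 65, 79, 80, 89, 77, 79, 91, 107, 90, 74, 81, 86, 85, 107, 109, 106, 110
53, 31, 36, 35, 60, 67, 66, 66, 69, 60, 75, 84, 82, 89, 107, 110, 113, 108
43, 37, 39, 37, 32, 32, 29, 52, 55, 62, 82, 82, 80, 80, 92, 102, 98, 108
43, 40, 40, 38, 43, 28, 36, 25, 41, 69, 82, 90, 79, 60, 67, 78, 78, 91
36, 38, 37, 31, 41, 42, 41, 32, 53, 75, 84, 89, 56, 39, 50, 59, 66, 65
38, 31, 28, 36, 33, 39, 37, 37, 64, 80, 87, 84, 54, 33, 30, 31, 40, 55
65, 59, 51, 53, 39, 36, 32, 36, 66, 87, 92, 68, 36, 37,
[... 600 characters left out ...]
80, 78, 72, 68, 63, 61, 52, 71, 78, 76, 79, 77, 76, 74
80, 77, 79, 70, 79, 96, 93, 87, 67, 60, 57, 70, 76, 75, 72, 73, 75, 75
76, 79, 80, 68, 91, 103, 109, 111, 79, 58, 69, 77, 73, 78, 78, 77, 74, 79
76, 76, 77, 76, 71, 81, 93, 98, 88, 70, 71, 76, 78, 72, 71, 77, 81, 80
73, 78, 74, 72, 75, 77, 73, 70, 80, 73, 75, 76, 71, 72, 77, 74, 76, 75
76, 79, 75, 73, 79, 74, 76, 78, 76, 73, 75, 78, 76, 72, 77, 76, 69, 79
73, 76, 78, 77, 71, 74, 76, 78, 77, 77, 78, 74, 75, 75, 78, 72, 76, 80
79, 77, 74, 77, 73, 74, 79, 78, 75, 75, 69, 72, 77, 70, 77, 76, 74, 74
77, 75, 76, 80, 75, 72, 73, 74, 78, 73, 72, 76, 73, 71, 74, 73, 75, 72
75, 77, 76, 80, 79, 75, 76, 78, 78, 75, 75, 85, 101, 101, 85, 69, 73, 70]]
```

Request:
carry_out --commands '[[1,[0,1.5,20],[0,0,0]],[1,[0,0,12],[0,0,0]],[1,[0,0,5],[0,0,0]],[1,[0,0,3],[0,0,0]],[1,[0,0,0],[0,0,0]]]'

```text
time_s: 95.5
ee_pos: [0.5702, 0.3752, 0.1321]
eef_rot: [3.141, -0.0, 1.569]
force: [0.7, 0.0, -1.9]
grip_width: 0.0211
grip_force: 34.9
```

Request:
carry_out --commands '[[1,[0,0,4],[0,0,0]],[1,[0,0,3],[0,0,0]],[1,[0,0,0],[0,0,0]]]'

```text
time_s: 95.88
ee_pos: [0.57, 0.3751, 0.1247]
eef_rot: [-3.141, 0.0, 1.569]
force: [0.2, -0.2, -1.4]
grip_width: 0.0215
grip_force: 34.9
```

Request:
carry_out --commands '[[1,[0,0,3],[0,0,0]],[1,[0,0,0],[0,0,0]]]'

```text
time_s: 96.12
ee_pos: [0.5702, 0.3752, 0.1222]
eef_rot: [3.141, -0.0, 1.569]
force: [0.1, 0.2, 0.8]
grip_width: 0.0213
grip_force: 35.0
```

Request:
carry_out --commands '[[1,[0,0,2],[0,0,0]],[1,[0,0,2],[0,0,0]],[1,[0,0,0],[0,0,0]]]'

```text
time_s: 96.5
ee_pos: [0.5702, 0.3752, 0.1183]
eef_rot: [3.141, -0.0, 1.569]
force: [0.1, 0.0, 4.0]
grip_width: 0.0211
grip_force: 35.0
```

Request:
carry_out --commands '[[1,[0,0,2],[0,0,0]],[1,[0,0,0],[0,0,0]],[1,[0,0,0],[0,0,0]],[1,[0,0,0],[0,0,0]],[1,[0,0,0],[0,0,0]]]'

```text
time_s: 97.12
ee_pos: [0.5705, 0.3755, 0.1173]
eef_rot: [3.14, -0.001, 1.569]
force: [-0.8, -0.2, 10.4]
grip_width: 0.021
grip_force: 35.0
```

The button is fully down: about 12 N net, hard stop reached, held for 0.5 s. Now I return the rod.

Request:
carry_out --commands '[[1,[0,0,-15],[0,0,0]],[1,[0,0,-40],[0,0,0]],[1,[-1,-30,0],[0,0,0]],[1,[-1,-40,0],[0,0,0]],[1,[-0.6,-35,0],[0,0,0]],[1,[0,-16.4,0],[0,0,0]],[1,[0,0,0],[0,0,0]],[1,[0,0,0],[0,0,0]]]'

```text
time_s: 98.12
ee_pos: [0.4493, 0.3727, 0.171]
eef_rot: [-3.142, 0.0, 1.569]
force: [-0.1, 0.0, -1.3]
grip_width: 0.0214
grip_force: 34.9
```

Run:
```python
from h import *
st();pl(['rod_grip'],'wrist');go(.4488,.3726,.0885)
```

```text
98.12 [0.4493 0.3727 0.171 ] [-3.142  0.     1.569] w 0.0214 gf 34.9 F [-0.1  0.  -1.3] q [ 0.63  0.38  1.43 -0.    1.33  0.63]
rod_grip wrist [([0.4502, 0.3705, 0.1859], 0.7)]
go [ 0.  -0.5 82.3] wz 0
```

Request:
carry_out --commands '[[1,[0,-0.5,18],[0,0,0]],[1,[0,0,6],[0,0,0]],[1,[0,0,6],[0,0,0]],[1,[0,0,0],[0,0,0]]]'

```text
time_s: 98.72
ee_pos: [0.4481, 0.3727, 0.1406]
eef_rot: [-3.141, 0.0, 1.569]
force: [1.0, 0.4, -0.8]
grip_width: 0.0214
grip_force: 34.9
```

Request:
carry_out --commands '[[1,[0,0,15],[0,0,0]],[1,[0,0,15],[0,0,0]],[1,[0,0,12],[0,0,0]],[1,[0,0,8],[0,0,0]],[1,[0,0,2],[0,0,0]],[1,[0,0,0],[0,0,0]]]'

```text
time_s: 99.48
ee_pos: [0.4483, 0.3728, 0.0892]
eef_rot: [3.141, -0.0, 1.569]
force: [-0.9, 0.2, -0.9]
grip_width: 0.0213
grip_force: 34.9
```

Request:
carry_out --commands '[[1,[0,0,1.2],[0,0,0]],[1,[0,0,0],[0,0,0]],[0.4,[0,0,0],[0,0,0]],[0.4,[0,0,0],[0,0,0]],[0.4,[0,0,0],[0,0,0]],[0.4,[0,0,0],[0,0,0]],[0.4,[0,0,-40],[0,0,0]],[0.4,[0,0,-60],[0,0,0]],[0.4,[0,0,-60],[0,0,0]],[0.4,[0,0,-40],[0,0,0]]]'

```text
time_s: 100.72
ee_pos: [0.4483, 0.3729, 0.291]
eef_rot: [3.139, -0.002, 1.569]
force: [0.0, -0.5, 0.0]
grip_width: 0.0565
grip_force: 0.0
```

Request:
carry_out --commands '[[0.4,[-40,0,0],[0,0,0]],[0.4,[-40,0,0],[0,0,0]],[0.4,[0,0,0],[0,0,0]]]'

```text
time_s: 101.1
ee_pos: [0.4483, 0.2911, 0.2885]
eef_rot: [3.141, -0.0, 1.567]
force: [-1.3, 0.7, -0.6]
grip_width: 0.0562
grip_force: 0.0
```

Run:
```python
from h import *
st();pl(['rod_grip','lid_handle','sauce','tin','cup','ladle','dish','shaker'],'scene');pl('rod_grip','wrist')
cam('scene','end.png')
```

```text
101.1 [0.4483 0.2911 0.2885] [ 3.141 -0.     1.567] w 0.0562 gf 0.0 F [-1.3  0.7 -0.6] q [ 0.51  0.21  1.39 -0.    1.55  0.51]
rod_grip scene [([0.4454, 0.375, 0.1068], 0.63)]
lid_handle scene [([0.595, -0.1, 0.1073], 0.77), ([0.7579, 0.113, -0.0004], 0.51)]
sauce scene [([0.36, -0.4994, -0.0004], 0.7)]
tin scene [([0.6601, 0.468, -0.0036], 0.69)]
cup scene [([0.7252, -0.3672, 0.002], 0.65)]
ladle scene [([0.3718, 0.0586, 0.0001], 0.51)]
dish scene [([0.7558, 0.1098, 0.0019], 0.97)]
shaker scene []
rod_grip wrist [([0.4498, 0.3731, 0.1038], 0.79)]
```

View pics/end.png

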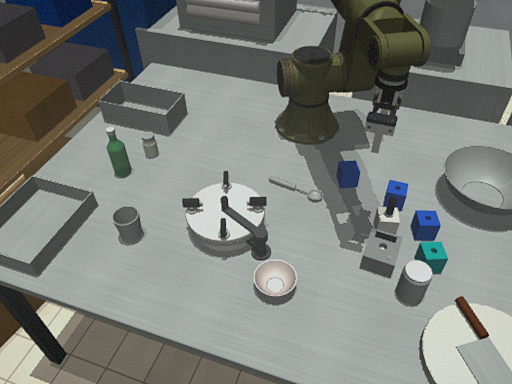

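The final view shows the lid shut on the pot at (225,212), the rod upright in the white holder at (388,214), and the other things where they were.

```bash
python3 -c "
from station import ctrl
print(ctrl.hand_in())"
```

```text
the job is handed in; nothing more can be done
None
```

The job is handed in, but no verdict came back: all three jars were placed in the pot, the lid was swung shut against its stop, all four knobs were tightened home crisscross in three rounds, the button was pressed to its stop, and the rod is back upright in its holder with the gripper clear.

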